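# Change over the welding fixture and restock the lane

## Task

Take the finished piece out of the welding fixture and put it in the yellow crate. Then lay the oldest blank, the one at the front stop of the sloped lane, in the fixture's V-block centred under where the strap goes, swing the strap over it and screw the knurled nut down clockwise until it stops tight. Also load every new blank from the grey tray into the lane behind the older ones, lying across it like them, and leave everything else on the bench undisturbed.

Things in the scene. Friction and masses are not known exactly. Their poses are not given: they have to be found in the camera images.
- fixture: Welding fixture fixed to the bench: dark base plate 200 x 110 x 12 mm with an aluminium V-block (the nest) and, 85 mm along +x, a stud with a blue swinging strap and a brass knurled nut. Origin on the bench under the nest centre, z up; y: direction of a seated cylinder's axis.
- nest (a point): Where the centre of a cylinder seated in the V-block lies, 45 mm above the bench; axes as fixture. The V opens upward with 45-degree sides and is only 34 mm wide (along y), so a cylinder's ends overhang 8 mm each side and can be pinched.
- stud (a point): Axis of the stud at bench level; the strap swings and the nut turns about the vertical through it. The stud is 14 mm thick and its top is 140 mm above the bench.
- strap (a joint): Swing of the blue strap about the stud, rad. 0 (a stop): it points along the fixture's -x, over the nest; grows counter-clockwise from above, to the -y side; starts 1.2 to 1.7; stays where left (friction 0.06 N m). Strap 22 mm wide, 10 mm thick, reaches 135 mm from the stud. Its underside clears a seated cylinder by about 5 mm with the nut slack and presses on it with the nut tight.
- strap_peg (a point): Point on the upright red handle peg of the strap, 20 mm above the strap's top face; the peg is 14 mm in diameter and stands 35 mm above the strap, 125 mm from the stud axis.
- nut (a joint): Turn of the nut, rad; grows as it is turned clockwise seen from above (tightening); a hard stop at 8.0 is fully tight. Starts slack, 0 to 1.0. It sinks 0.7 mm per radian together with the strap; about 0.08 N m to turn; stays where left.
- nut_grip (a point): Point on the nut's axis at the height to grip. The knurled brass part is 36 mm in diameter and 36 mm tall, reaching 22 mm below and 14 mm above this point; the strap's top face is 26 mm below it. Its x axis turns with the nut.
- lane: Sloped lane fixed to the bench, 250 mm long; cylinders roll down it. Origin on the bench below the yellow front stop; +x runs up to the open back end. Green floor 25 mm above the bench at x = 0, sloping 0.22 rad. A cylinder across it at the stop has its centre at x 15.5, z 49 mm; the next ones follow every 39 mm in x, 8.8 mm higher each. Stop 26 mm high; side rails 56 mm apart, 7 mm high.
- tray: Grey tray fixed to the bench for new stock: board 165 x 120 x 10 mm with three channels along its y, at x = -50, 0 and 50 mm, separated by ribs 12 mm high; open at the ends of the channels. Origin under its centre.
- crate: Small loose yellow crate for finished pieces, 170 (x) x 130 (y) x 60 mm high outside, walls and floor 5 mm, open on top, 0.6 kg. Origin at the centre of its underside.
- finished_c (a point): Finished welded piece: steel cylinder with two narrow black weld seams near its ends; it starts lying in the fixture's nest. 40 mm diameter, 50 mm long, about 0.25 kg, flat ends, plain outside; it rolls. The point is its centre; its y axis is the cylinder's axis.
- old1_c (a point): Oldest blank: steel cylinder with a green band, the first one in the lane, against the stop. 40 mm diameter, 50 mm long, about 0.25 kg, flat ends, plain outside; it rolls. The point is its centre; its y axis is the cylinder's axis.
- old2_c (a point): Older blank with a green band, second in the lane at the start. 40 mm diameter, 50 mm long, about 0.25 kg, flat ends, plain outside; it rolls. The point is its centre; its y axis is the cylinder's axis.
- old3_c (a point): Older blank with a green band, third in the lane at the start. 40 mm diameter, 50 mm long, about 0.25 kg, flat ends, plain outside; it rolls. The point is its centre; its y axis is the cylinder's axis.
- new1_c (a point): New blank: steel cylinder with an orange band; starts lying in one of the tray's channels (some new blanks may be absent). 40 mm diameter, 50 mm long, about 0.25 kg, flat ends, plain outside; it rolls. The point is its centre; its y axis is the cylinder's axis.
- new2_c (a point): New blank: steel cylinder with an orange band; starts lying in one of the tray's channels (some new blanks may be absent). 40 mm diameter, 50 mm long, about 0.25 kg, flat ends, plain outside; it rolls. The point is its centre; its y axis is the cylinder's axis.
- new3_c (a point): New blank: steel cylinder with an orange band; starts lying in one of the tray's channels (some new blanks may be absent). 40 mm diameter, 50 mm long, about 0.25 kg, flat ends, plain outside; it rolls. The point is its centre; its y axis is the cylinder's axis.
- solvent_c (a point): Bystander, to be left alone: solvent bottle, 60 mm diameter, 150 mm tall, centre
- stator_c (a point): Bystander, to be left alone: copper-coloured round stator, 70 mm diameter, 30 mm tall, centre
- lens_box_c (a point): Bystander, to be left alone: white carton 70 x 90 x 40 mm, centre
- mug_c (a point): Bystander, to be left alone: blue mug, 76 mm diameter, 90 mm tall, centre
- spanner_grip (a point): Bystander, to be left alone: 150 mm spanner lying flat, point on its handle
- brush_grip (a point): Bystander, to be left alone: 160 mm brush lying flat, point on its handle
Mind the look-alikes: they are no part of the job. What is shaped like the part that bears new2_c but blue or turquoise is not meant.

How it is judged:
By the outcome, as a careful person would: the job done as asked, in the order asked, and still so for the second after the job is handed in, with the robot touching nothing.
Of new1, new2, new3 only 1 to 3 are there at a start; the rules pass over those that are not, and their reading is None.
At some moment in a run one of crate, new1, new2, new3 may be knocked a few centimetres aside while the robot is not near it.
It also fails if it takes over 210 s, if anything falls off the work surface, if the arm or the gripper's body presses on something with over 40 N, if the wrist force passes 120 N, or if a joint passes its speed limit or range.

## Robot

A 7-joint arm with a two-finger parallel gripper is mounted at the origin on the work surface. World frame = base frame: x ahead of the robot, y to its left, z up, the work surface at z = 0. Lengths are in m, angles in rad, forces in N, time in s.
With the tool pointing down it reaches from about 0.4 to 0.925 m from the base axis. Payload 4.1 kg.
Tool frame: the origin (TCP) lies midway between the tips of the shut fingers; the grasp point (between the pads) lies 19 mm behind it; z points along the fingers, y is the line along which they close (so a half turn about z gives the same grasp; the last joint's range is limited). The gripper opens to 85 mm and grips with 20 to 120 N. Pads are 22 mm wide; open, the fingers measure 114 mm over their backs; the gripper's body (76 mm by 85 mm) begins 54 mm behind the grasp point. The pads swing forward as they close: fully open they stand 13 mm farther back than shut.
Start: joints at [-1.207, 0.398, 0.045, 1.537, -0.019, 1.207, -0.051], TCP at [0.29, 0.582, 0.231] pointing down, gripper open.
Joint ranges: [-2.82, 2.82], [-0.49, 2.23], [-1.37, 1.46], [0, 2.46], [-1.36, 4.5], [0.23, 2], [-2.94, 2.94]. Speed limits (rad/s): [2.57, 2.57, 3.14, 3.14, 3.14, 3.14, 3.14].

## Interface

Orientations are given as a 3x3 rotation matrix whose columns are the frame's x, y, z axes.
In Python, from bench import env, cams gives the robot as it stands.
- The arm moves only by the tool arm_command, never from a script. Its arguments are lists of equal length, an entry for each row: "travel": the shift along the tool's x, y, z in m, a list of three; "turn": the turn, a rotation vector about the tool's x, y, z in rad, a list of three. In form: {"travel": [[dx, dy, dz], ...], "turn": [[wx, wy, wz], ...]}. A call has 1 to 20 rows; each row is the pose to reach, as a shift and turn from the pose commanded when the call began, along the tool's axes at that moment; what a row does not reach only later rows make up. A row lasts 1/10 s, in which the tool goes at most 50 mm and 8.59 degrees, less where a joint would pass 70% of its speed; a pose out of reach is approached as far as the arm can. A call with a gripper value outside its range is refused whole. "fingers" is the closure, from 0 (fully open) to 1 (shut), set as the call begins (left out, the last holds). The fingers move at their own pace and stop on an object; "squeeze" is the grip in N (left out, the last holds). Time passes only in rows, so rows that repeat a pose let the fingers close. It gives the time, the measured TCP pose, the force, the opening and the grip force at its end, in the units of the state.
- env.get_state(): the state, without advancing time (a new reading comes with each control period).
- cams.snapshot(name): name is "side" or "top" or "wrist"; returns the picture (400x640x3 uint8, red, green, blue); there is no depth.
- cams.camera_params(name): a dict with "intrinsics" (3x3 intrinsics, pixels), "dist_coeffs" ([k1, k2, p1, p2, k3] as OpenCV has them; the pictures are not rectified), "rvec" (rotation vector, rad) and "tvec" (3), from world to camera coordinates, as OpenCV has them. Camera axes: x right, y down, z forward; pixel columns grow to the right and rows downward; lengths in m; the calibration is good to about 2 mm. A picture is of the moment at which its call begins: read the wrist's pose just before it. camera_params takes no time and is no camera call; for the wrist camera it gives the pose at the moment of the call.
- env.hand_in(): hands the job in; it is judged then, once.
The state is a dict: "time": time; "joint_positions": joint angles; "joint_vel": joint speeds; "joint_torque": joint torques, N m; "position": TCP position; "tool_rot": TCP orientation; "ft_force": force on the tool from outside, world axes, zero at the start; "wrist_torque": the same for the moment, N m; "finger_gap": finger opening in m; "gripper_force": force on a finger pad.
Only numpy, scipy, OpenCV 4.12 (cv2) and the standard library are available. Lean on these libraries where they do the work, as an engineer would, in place of code of your own. Each camera call takes 0.05 s, during which the arm holds its last target. There are 200 camera calls.

## Working session

There is one attempt and no reset: what is moved stays moved. The work goes in short steps, Python scripts to look and compute and a tool call to move; the robot and the scene stay as the last step left them, time stands still between calls to the robot, and variables do not carry over. Pictures are saved under pics/ and viewed, at most 17 in all, crops included, and the job is handed in when it is done.

Besides the shell and the picture viewer there is one more tool, called by a JSON object that holds its "api" and its "payload", one argument or row to a line. arm_command: Moves the arm, as the interface text tells. Its arguments: {"type":"object","properties":{"travel":{"type":"array","items":{"type":"array","items":{"type":"number"}}},"turn":{"type":"array","items":{"type":"array","items":{"type":"number"}}},"fingers":{"type":"number"},"squeeze":{"type":"number"}},"required":["travel","turn"]}

```bash
ls; mkdir -p pics
cat > h.py <<'E'
import numpy as np, cv2
from bench import env, cams
def snap(n,f=None):
    p=cams.camera_params(n); im=cams.snapshot(n)
    if f: cv2.imwrite('pics/'+f,im[:,:,::-1])
    return im,p
def ray(p,uv):
    K=np.array(p['intrinsics'],float);d=np.array(p['dist_coeffs'],float)
    R=cv2.Rodrigues(np.array(p['rvec'],float))[0];t=np.array(p['tvec'],float).ravel()
    n=cv2.undistortPoints(np.array(uv,float).reshape(-1,1,2),K,d).reshape(-1,2)
    D=np.c_[n,np.ones(len(n))]@R
    return -R.T@t,D
def onz(p,uv,z):
    c,D=ray(p,uv); return c+D*((z-c[2])/D[:,2])[:,None]
def proj(p,X):
    return cv2.projectPoints(np.array(X,float).reshape(-1,3),np.array(p['rvec'],float),np.array(p['tvec'],float),np.array(p['intrinsics'],float),np.array(p['dist_coeffs'],float))[0].reshape(-1,2)
E
python3 - <<'E'
from h import *
np.set_printoptions(precision=3,suppress=True)
for n in ['top','side','wrist']:
    im,p=snap(n,n+'0.png'); np.save(n+'0.npy',im)
    print(n,ray(p,[320,200]),np.array(p['intrinsics'])[0,0])
s=env.get_state(); print(s['time'],s['position'],s['tool_rot'],s['finger_gap'])
E
```

```text
pics
top (array([ 0.272, -0.074,  1.502]), array([[ 0.201, -0.002, -0.98 ]])) 518.3277669132513
side (array([ 0.453, -1.233,  0.818]), array([[ 0.048,  0.84 , -0.541]])) 443.2328748688699
wrist (array([0.215, 0.619, 0.373]), array([[ 0.293, -0.149, -0.944]])) 306.38756807405235
0.15 [0.29  0.581 0.231] [[-0.895  0.446 -0.001]
 [ 0.446  0.895 -0.001]
 [-0.    -0.001 -1.   ]] 0.08570766272150802
```

View pics/top0.png

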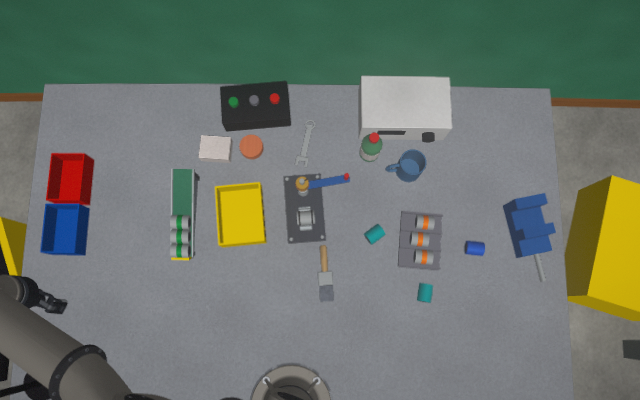

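View pics/side0.png

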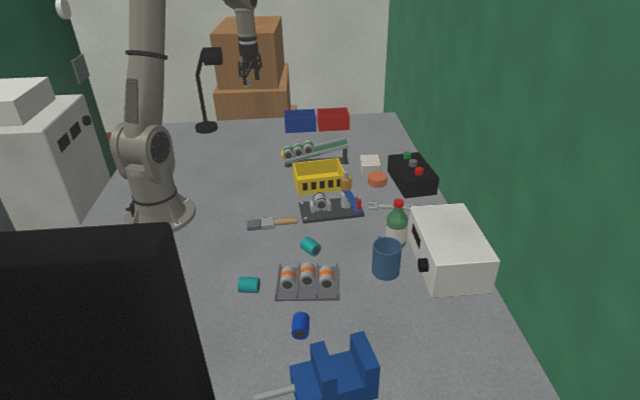

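The top view shows the lane at (181,215) with three green-banded blanks and its yellow stop at the bottom, at (181,260). The crate is at (240,214). The fixture has the finished piece at (305,218), the nut at (302,185) and the strap pointing right to the red peg at (347,177).

Candidates for new blanks:
- **Orange-banded, in the tray:** (425,222), (420,240), (425,257). These are the ones I want.
- **Look-alikes, not meant:** teal at (375,234) and (425,293), blue at (475,248).

I'll check this choice in one close crop.

Run:
```python
from h import *
np.set_printoptions(precision=3,suppress=True)
im=np.load('top0.npy'); p=cams.camera_params('top')
c=im[160:275,160:450]; cv2.imwrite('pics/crop1.png',cv2.resize(c,None,fx=2.75,fy=2.75,interpolation=cv2.INTER_CUBIC)[:,:,::-1])
hsv=cv2.cvtColor(im,cv2.COLOR_RGB2HSV)
def blobs(name,lo,hi,z,box,amin=15):
    m=cv2.inRange(hsv,lo,hi); k=np.zeros_like(m); x0,y0,x1,y1=box; k[y0:y1,x0:x1]=m[y0:y1,x0:x1]
    n,l,st,ce=cv2.connectedComponentsWithStats(k)
    for i in range(1,n):
        if st[i,4]>=amin:
            r=cv2.minAreaRect(np.argwhere(l==i)[:,::-1].astype(np.float32))
            print(name,ce[i],st[i,4],onz(p,[ce[i]],z)[0],[tuple(np.round(q,1)) for q in r[:2]], round(r[2]),onz(p,cv2.boxPoints(r),z)[:,:2].tolist() if amin>200 else '')
blobs('orange',(5,120,120),(18,255,255),.045,(395,205,445,275))
blobs('green',(50,120,60),(80,255,255),.065,(160,210,200,262),8)
blobs('crate',(22,150,100),(32,255,255),.06,(205,175,275,255),300)
blobs('stop',(22,150,100),(32,255,255),.05,(165,250,200,268),8)
blobs('peg',(0,150,100),(4,255,255),.1,(335,168,360,190),5)
blobs('nut',(8,100,100),(28,255,255),.12,(290,172,315,200),8)
blobs('strap',(105,120,60),(125,255,255),.08,(300,168,355,195),30)
```

```text
orange [425.375 222.375] 64 [ 0.509 -0.379  0.045] [(np.float64(425.4), np.float64(222.3)), (np.float64(4.9), np.float64(13.0))] 9 
orange [419.848 238.894] 66 [ 0.461 -0.361  0.045] [(np.float64(419.9), np.float64(238.6)), (np.float64(4.9), np.float64(13.2))] 5 
orange [423.809 256.691] 68 [ 0.41  -0.371  0.045] [(np.float64(423.9), np.float64(256.6)), (np.float64(4.9), np.float64(13.2))] 5 
green [178.756 235.289] 180 [0.462 0.318 0.065] [(np.float64(179.0), np.float64(235.5)), (np.float64(41.0), np.float64(4.0))] 90 
crate [239.649 214.303] 2864 [0.524 0.15  0.06 ] [(np.float64(239.6), np.float64(214.2)), (np.float64(61.9), np.float64(47.3))] 86 [[0.6083050501967374, 0.22769193719716244], [0.6199708065495286, 0.09294556789712341], [0.4429302106843771, 0.07449606763814856], [0.431607753804225, 0.2061211148351231]]
stop [180.526 258.421] 38 [0.399 0.313 0.05 ] [(np.float64(180.5), np.float64(258.4)), (np.float64(1.9), np.float64(19.0))] 87 
peg [346.125 175.625] 16 [ 0.63  -0.149  0.1  ] [(np.float64(346.5), np.float64(175.5)), (np.float64(3.0), np.float64(5.0))] 0 
nut [301.583 184.113] 115 [ 0.599 -0.026  0.12 ] [(np.float64(301.5), np.float64(183.5)), (np.float64(13.0), np.float64(13.0))] 90 
strap [326.754 181.648] 256 [ 0.617 -0.095  0.08 ] [(np.float64(328.5), np.float64(181.2)), (np.float64(7.3), np.float64(40.8))] 80
```

View pics/crop1.png

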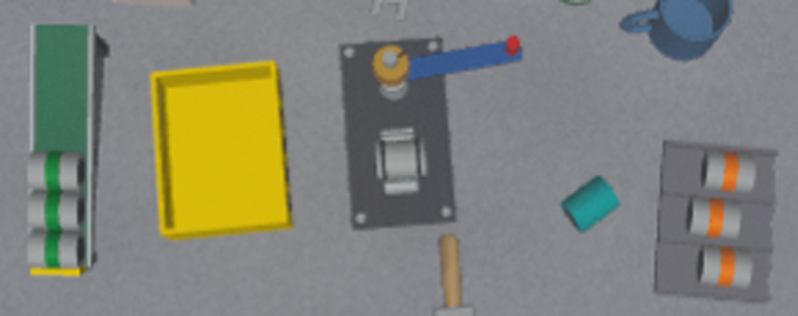

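The crop confirms it: the three orange-banded blanks in the tray are the new ones, and the teal and blue pieces are to be left. The finished piece is at crop (400,160), about (305.5,218) in the full image. I'll move over the fixture for a close look.

{"api": "arm_command", "payload": {
  "travel": [
    [-0.496, -0.434, -0.02],
    [-0.496, -0.434, -0.02],
    [-0.496, -0.434, -0.02],
    [-0.496, -0.434, -0.02],
    [-0.496, -0.434, -0.02],
    [-0.496, -0.434, -0.02],
    [-0.496, -0.434, -0.02],
    [-0.496, -0.434, -0.02],
    [-0.496, -0.434, -0.02],
    [-0.496, -0.434, -0.02],
    [-0.496, -0.434, -0.02],
    [-0.496, -0.434, -0.02],
    [-0.496, -0.434, -0.02],
    [-0.496, -0.434, -0.02],
    [-0.496, -0.434, -0.02],
    [-0.496, -0.434, -0.02],
    [-0.496, -0.434, -0.02],
    [-0.496, -0.434, -0.02],
    [-0.496, -0.434, -0.02],
    [-0.496, -0.434, -0.02]
  ],
  "turn": [
    [0, 0, -0.53],
    [0, 0, -0.53],
    [0, 0, -0.53],
    [0, 0, -0.53],
    [0, 0, -0.53],
    [0, 0, -0.53],
    [0, 0, -0.53],
    [0, 0, -0.53],
    [0, 0, -0.53],
    [0, 0, -0.53],
    [0, 0, -0.53],
    [0, 0, -0.53],
    [0, 0, -0.53],
    [0, 0, -0.53],
    [0, 0, -0.53],
    [0, 0, -0.53],
    [0, 0, -0.53],
    [0, 0, -0.53],
    [0, 0, -0.53],
    [0, 0, -0.53]
  ]
}}

```text
time: 2.15
position: [0.5402, -0.0274, 0.2514]
tool_rot: [[-0.998, -0.068, 0.0], [-0.068, 0.998, 0.0], [-0.0, 0.0, -1.0]]
ft_force: [0.6, -0.1, 0.6]
finger_gap: 0.0852
gripper_force: 0.0
```

Run:
```python
from h import *
np.set_printoptions(precision=3,suppress=True)
im,p=snap('wrist','w1.png'); np.save('w1.npy',im); np.save('w1p.npy',p,allow_pickle=True)
s=env.get_state(); print(s['time'],s['position'],s['tool_rot'],s['joint_positions'])
print(proj(p,[[.514,-.032,.045],[.599,-.026,.106]]))
```

```text
2.2 [ 0.54  -0.028  0.251] [[-0.998 -0.068  0.   ]
 [-0.068  0.998  0.   ]
 [-0.     0.    -1.   ]] [-0.364  0.198  0.391  1.78  -0.082  1.179  1.69 ]
[[317.526 146.592]
 [317.401 238.234]]
```

View pics/w1.png

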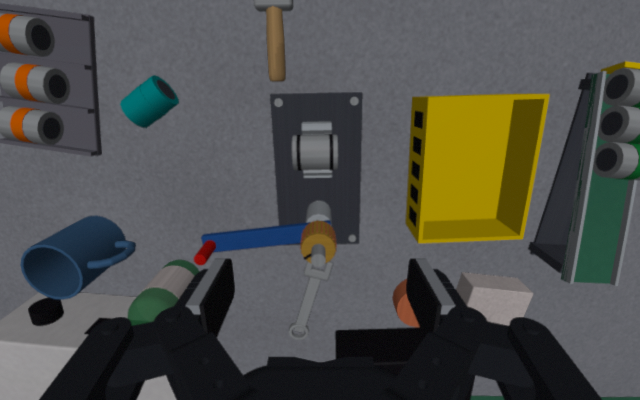

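The wrist view shows the finished piece at (316,153) with its axis horizontal and the plate screws at (279,103), (354,101) and (351,239). The nut is at (318,240) and the peg at (205,252).

```bash
cat >> h.py <<'E'
def go(pos,yaw=None,up=0):
    """print tool-frame travel & z-turn from the measured pose to world pos; yaw = world angle of tool y (deg), mod 180"""
    s=env.get_state(); R=np.array(s['tool_rot']); d=R.T@(np.array(pos)-s['position'])
    t=None
    if yaw is not None:
        c=np.degrees(np.arctan2(R[1,1],R[0,1])); e=(yaw-c+90)%180-90; t=-np.radians(e)
    print('travel',np.round(d,4),'turn z',None if t is None else round(t,4))
E
python3 - <<'E'
from h import *
np.set_printoptions(precision=4,suppress=True)
im=np.load('w1.npy'); p=np.load('w1p.npy',allow_pickle=True).item()
g=cv2.cvtColor(im,cv2.COLOR_RGB2GRAY); hsv=cv2.cvtColor(im,cv2.COLOR_RGB2HSV)
S=[]
for u,v in [(279,103),(354,101),(351,239)]:
    w=g[v-6:v+7,u-6:u+7].astype(float); w=np.clip(w-np.median(w)-25,0,None); yy,xx=np.mgrid[v-6:v+7,u-6:u+7]
    S.append([(w*xx).sum()/w.sum(),(w*yy).sum()/w.sum()])
X=onz(p,S,.013); print(S); print(X, X[0]-X[1], X[2]-X[1], np.linalg.norm(X[0]-X[1]),np.linalg.norm(X[2]-X[1]))
print('plate centre',(X[0]+X[2])/2)
print('cyl', onz(p,[[295,153],[337,153],[316,153]],.05))
c,D=ray(p,[[316,153]]);print(c)
m=cv2.inRange(hsv,(8,100,60),(28,255,255)); m[:215]=0;m[265:]=0;m[:,:295]=0;m[:,345:]=0
v,u=np.nonzero(m); print('nut',u.min(),u.max(),v.min(),v.max(),onz(p,[[u.mean(),v.mean()]],.106))
m=cv2.inRange(hsv,(0,150,60),(5,255,255)); m[:235]=0;m[270:]=0;m[:,:190]=0;m[:,220:]=0
v,u=np.nonzero(m);print('peg',u.mean(),v.mean(),onz(p,[[u.mean(),v.mean()]],.098))
E
```

```text
[[np.float64(278.08162031438934), np.float64(102.25513905683192)], [np.float64(353.92434411226355), np.float64(100.61744966442953)], [np.float64(351.8091503267974), np.float64(239.34640522875816)]]
[[ 0.4697 -0.0823  0.013 ]
 [ 0.4616  0.0076  0.013 ]
 [ 0.6434  0.0238  0.013 ]] [ 0.0081 -0.0899  0.    ] [0.1818 0.0161 0.    ] 0.09025923042702579 0.18253021280251402
plate centre [ 0.5565 -0.0293  0.013 ]
cyl [[ 0.5222 -0.0569  0.05  ]
 [ 0.5189 -0.0096  0.05  ]
 [ 0.5205 -0.0333  0.05  ]]
[ 0.4569 -0.0333  0.3937]
nut 301 335 221 262 [[ 0.5999 -0.0248  0.106 ]]
peg 203.91385767790263 253.18352059925093 [[ 0.6299 -0.1484  0.098 ]]
```

Run:
```python
from h import *
np.set_printoptions(precision=4,suppress=True)
im=np.load('w1.npy'); p=np.load('w1p.npy',allow_pickle=True).item()
print('top',onz(cams.camera_params('top'),[[305.5,218.2]],.045))
g=cv2.cvtColor(im,cv2.COLOR_RGB2GRAY)
print('col316',list(zip(range(115,190),g[115:190,314:319].mean(1).astype(int))))
print('row153',list(zip(range(285,348),g[150:156,285:348].mean(0).astype(int))))
for x in (.5153,.5167,.5205):print(x,proj(p,[[x,-.033,.045],[x,-.058,.045],[x,-.008,.045],[x,-.033,.065],[x-.02,-.033,.045],[x+.02,-.033,.045]]).round(1).tolist())
cv2.imwrite('pics/w1c.png',cv2.resize(im[80:270,190:370],None,fx=3,fy=3,interpolation=cv2.INTER_CUBIC)[:,:,::-1])
```

```text
top [[ 0.5175 -0.0359  0.045 ]]
col316 [(115, np.int64(46)), (116, np.int64(46)), (117, np.int64(46)), (118, np.int64(47)), (119, np.int64(46)), (120, np.int64(50)), (121, np.int64(69)), (122, np.int64(98)), (123, np.int64(116)), (124, np.int64(128)), (125, np.int64(131)), (126, np.int64(134)), (127, np.int64(134)), (128, np.int64(134)), (129, np.int64(127)), (130, np.int64(101)), (131, np.int64(77)), (132, np.int64(73)), (133, np.int64(77)), (134, np.int64(86)), (135, np.int64(89)), (136, np.int64(99)), (137, np.int64(105)), (138, np.int64(108)), (139, np.int64(111)), (140, np.int64(115)), (141, np.int64(119)), (142, np.int64(122)), (143, np.int64(122)), (144, np.int64(123)), (145, np.int64(123)), (146, np.int64(124)), (147, np.int64(124)), (148, np.int64(123)), (149, np.int64(122)), (150, np.int64(120)), (151, np.int64(117)), (152, np.int64(116)), (153, np.int64(116)), (154, np.int64(115)), (155, np.int64(115)), (156, np.int64(113)), (157, np.int64(109)), (158, np.int64(104)), (159, np.int64(101)), (160, np.int64(98)), (161, np.int64(96)), (162, np.int64(93)), (163, np.int64(88)), 
[... 1527 characters left out ...]
4(91)), (330, np.int64(43)), (331, np.int64(20)), (332, np.int64(33)), (333, np.int64(84)), (334, np.int64(115)), (335, np.int64(117)), (336, np.int64(116)), (337, np.int64(98)), (338, np.int64(64)), (339, np.int64(48)), (340, np.int64(45)), (341, np.int64(46)), (342, np.int64(46)), (343, np.int64(46)), (344, np.int64(45)), (345, np.int64(45)), (346, np.int64(45)), (347, np.int64(46))]
0.5153 [[316.6, 147.7], [294.7, 146.2], [338.4, 149.2], [316.4, 150.8], [317.8, 129.9], [315.4, 164.8]]
0.5167 [[316.5, 148.9], [294.6, 147.4], [338.3, 150.4], [316.3, 152.1], [317.7, 131.2], [315.4, 166.0]]
0.5205 [[316.3, 152.2], [294.5, 150.7], [338.0, 153.7], [316.1, 155.5], [317.4, 134.6], [315.2, 169.2]]
```

View pics/w1c.png

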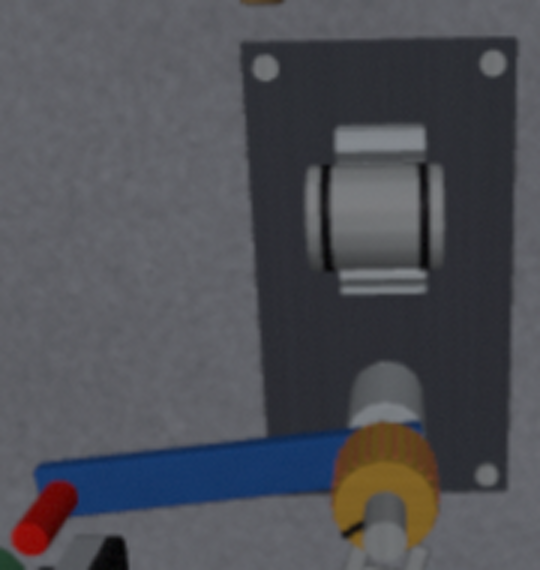

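{"api": "arm_command", "payload": {
  "travel": [
    [0.0237, -0.0059, 0.03],
    [0.0237, -0.0059, 0.07],
    [0.0237, -0.0059, 0.11],
    [0.0237, -0.0059, 0.15],
    [0.0237, -0.0059, 0.17],
    [0.0237, -0.0059, 0.19],
    [0.0237, -0.0059, 0.205],
    [0.0237, -0.0059, 0.215],
    [0.0237, -0.0059, 0.221],
    [0.0237, -0.0059, 0.221],
    [0.0237, -0.0059, 0.221]
  ],
  "turn": [
    [0, 0, -0.02],
    [0, 0, -0.02],
    [0, 0, -0.02],
    [0, 0, -0.02],
    [0, 0, -0.02],
    [0, 0, -0.02],
    [0, 0, -0.02],
    [0, 0, -0.02],
    [0, 0, -0.02],
    [0, 0, -0.02],
    [0, 0, -0.02]
  ]
}}

```text
time: 3.3
position: [0.5176, -0.0356, 0.0309]
tool_rot: [[-0.996, -0.087, 0.001], [-0.087, 0.996, 0.0], [-0.001, 0.0, -1.0]]
ft_force: [-0.6, 0.3, -0.2]
finger_gap: 0.0852
gripper_force: 0.0
```

{"api": "arm_command", "payload": {
  "travel": [
    [0, 0, 0],
    [0, 0, 0],
    [0, 0, 0],
    [0, 0, 0],
    [0, 0, 0],
    [0, 0, 0],
    [0, 0, 0],
    [0, 0, 0]
  ],
  "turn": [
    [0, 0, 0],
    [0, 0, 0],
    [0, 0, 0],
    [0, 0, 0],
    [0, 0, 0],
    [0, 0, 0],
    [0, 0, 0],
    [0, 0, 0]
  ],
  "fingers": 1,
  "squeeze": 60
}}

```text
time: 4.1
position: [0.5174, -0.0355, 0.0311]
tool_rot: [[-0.996, -0.087, 0.001], [-0.087, 0.996, 0.001], [-0.001, 0.0, -1.0]]
ft_force: [-0.6, 0.5, 5.2]
finger_gap: 0.0493
gripper_force: 61.7
```

{"api": "arm_command", "payload": {
  "travel": [
    [0, 0, -0.01],
    [0, 0, -0.03],
    [0, 0, -0.07],
    [0, 0, -0.11],
    [0, 0, -0.15],
    [0, 0, -0.15],
    [0, 0, -0.15]
  ],
  "turn": [
    [0, 0, 0],
    [0, 0, 0],
    [0, 0, 0],
    [0, 0, 0],
    [0, 0, 0],
    [0, 0, 0],
    [0, 0, 0]
  ]
}}

```text
time: 4.8
position: [0.5169, -0.0355, 0.1809]
tool_rot: [[-0.996, -0.087, 0.001], [-0.087, 0.996, 0.001], [-0.001, 0.0, -1.0]]
ft_force: [-1.2, -0.2, -3.8]
finger_gap: 0.049
gripper_force: 63.3
```

Run:
```python
from h import *
np.set_printoptions(precision=4,suppress=True)
im,p=snap('top'); hsv=cv2.cvtColor(im,cv2.COLOR_RGB2HSV)
m=cv2.inRange(hsv,(22,150,100),(32,255,255)); m[:170]=0;m[262:]=0;m[:,:203]=0;m[:,275:]=0
r=cv2.minAreaRect(np.argwhere(m)[:,::-1].astype(np.float32)); b=onz(p,cv2.boxPoints(r),.06); print(b,b.mean(0))
s=env.get_state(); print(s['tool_rot'])
go([b.mean(0)[0],b.mean(0)[1],.18],95)
```

```text
[[0.6083 0.2277 0.06  ]
 [0.62   0.0929 0.06  ]
 [0.4429 0.0745 0.06  ]
 [0.4316 0.2061 0.06  ]] [0.5257 0.1503 0.06  ]
[[-0.9962 -0.0873 -0.002 ]
 [-0.0873  0.9962  0.0003]
 [ 0.002   0.0004 -1.    ]]
travel [-0.026   0.1842 -0.0005] turn z 0.0001
```

{"api": "arm_command", "payload": {
  "travel": [
    [-0.005, 0.05, 0],
    [-0.012, 0.1, 0],
    [-0.02, 0.14, 0],
    [-0.026, 0.175, 0],
    [-0.026, 0.184, 0],
    [-0.026, 0.184, 0.04],
    [-0.026, 0.184, 0.08],
    [-0.026, 0.184, 0.115],
    [-0.026, 0.184, 0.14],
    [-0.026, 0.184, 0.155],
    [-0.026, 0.184, 0.165],
    [-0.026, 0.184, 0.165],
    [-0.026, 0.184, 0.165]
  ],
  "turn": [
    [0, 0, 0],
    [0, 0, 0],
    [0, 0, 0],
    [0, 0, 0],
    [0, 0, 0],
    [0, 0, 0],
    [0, 0, 0],
    [0, 0, 0],
    [0, 0, 0],
    [0, 0, 0],
    [0, 0, 0],
    [0, 0, 0],
    [0, 0, 0]
  ]
}}

```text
time: 6.15
position: [0.5269, 0.1496, 0.0153]
tool_rot: [[-0.996, -0.087, -0.0], [-0.087, 0.996, -0.0], [0.0, -0.0, -1.0]]
ft_force: [0.7, 1.0, -2.5]
finger_gap: 0.0493
gripper_force: 63.5
```

{"api": "arm_command", "payload": {
  "travel": [
    [0, 0, 0.002],
    [0, 0, 0.002],
    [0, 0, 0.002],
    [0, 0, 0.002],
    [0, 0, 0.002]
  ],
  "turn": [
    [0, 0, 0],
    [0, 0, 0],
    [0, 0, 0],
    [0, 0, 0],
    [0, 0, 0]
  ],
  "fingers": 0.25
}}

```text
time: 6.65
position: [0.5272, 0.1501, 0.0137]
tool_rot: [[-0.996, -0.087, 0.001], [-0.087, 0.996, 0.0], [-0.001, 0.0, -1.0]]
ft_force: [0.3, -0.3, 0.4]
finger_gap: 0.0641
gripper_force: 0.0
```

{"api": "arm_command", "payload": {
  "travel": [
    [0, 0, -0.03],
    [0, 0, -0.07],
    [0, 0, -0.12],
    [0, 0, -0.17],
    [0, 0, -0.21],
    [0, 0, -0.24],
    [0, 0, -0.24],
    [0, 0, -0.24]
  ],
  "turn": [
    [0, 0, 0],
    [0, 0, 0],
    [0, 0, 0],
    [0, 0, 0],
    [0, 0, 0],
    [0, 0, 0],
    [0, 0, 0],
    [0, 0, 0]
  ]
}}

```text
time: 7.45
position: [0.527, 0.15, 0.2538]
tool_rot: [[-0.996, -0.087, 0.001], [-0.087, 0.996, 0.001], [-0.001, 0.001, -1.0]]
ft_force: [0.1, 0.2, -0.7]
finger_gap: 0.0641
gripper_force: 0.0
```

Run:
```python
from h import *
np.set_printoptions(precision=4,suppress=True)
go([.47,.30,.28],95)
```

```text
travel [ 0.0437  0.1544 -0.0262] turn z -0.0
```

Now for the lane view.

{"api": "arm_command", "payload": {
  "travel": [
    [0.01, 0.045, -0.01],
    [0.03, 0.09, -0.026],
    [0.044, 0.135, -0.026],
    [0.044, 0.155, -0.026],
    [0.044, 0.155, -0.026],
    [0.044, 0.155, -0.026],
    [0.044, 0.155, -0.026]
  ],
  "turn": [
    [0, 0, 0],
    [0, 0, 0],
    [0, 0, 0],
    [0, 0, 0],
    [0, 0, 0],
    [0, 0, 0],
    [0, 0, 0]
  ],
  "fingers": 0
}}

```text
time: 8.15
position: [0.4699, 0.2984, 0.2783]
tool_rot: [[-0.996, -0.084, -0.001], [-0.084, 0.996, -0.002], [0.001, -0.002, -1.0]]
ft_force: [-0.0, 0.6, 0.5]
finger_gap: 0.0849
gripper_force: 0.0
```

Run:
```python
from h import *
im,p=snap('wrist','w2.png'); np.save('w2.npy',im); np.save('w2p.npy',p,allow_pickle=True)
```

```text
(no output)
```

View pics/w2.png

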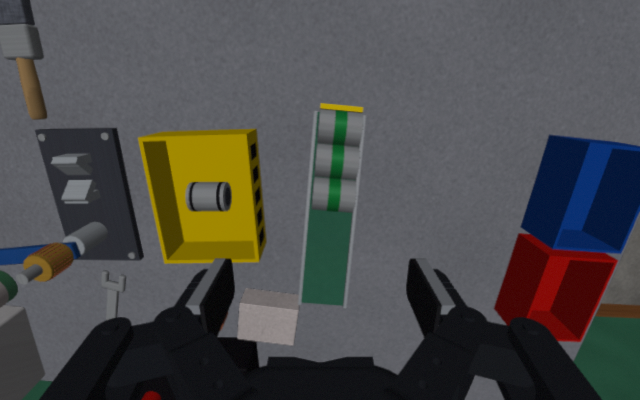

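The finished piece lies in the crate at (209,197). In the lane, the stop runs (321..363,106) and the blanks are at (340,126), (337,161) and (334,193). The lane's back end is at about (325,304).

Run:
```python
from h import *
np.set_printoptions(precision=4,suppress=True)
im=np.load('w2.npy'); p=np.load('w2p.npy',allow_pickle=True).item()
hsv=cv2.cvtColor(im,cv2.COLOR_RGB2HSV)
m=cv2.inRange(hsv,(22,150,100),(32,255,255)); m[:95]=0;m[115:]=0;m[:,:300]=0;m[:,380:]=0
v,u=np.nonzero(m); print('stop px',u.min(),u.max(),v.min(),v.max()); 
S=onz(p,[[u.min(),v.mean()-1],[u.max()+1,v.mean()-1]],.05); print('stop',S,S.mean(0),np.linalg.norm(S[1]-S[0]))
# bands: green, brighter saturation; centre column per cylinder
for i,(v0) in enumerate([126,161,193]):
    r=hsv[v0-3:v0+4,315:365]; k=cv2.inRange(r,(55,190,70),(75,255,255)); vv,uu=np.nonzero(k); print(len(uu))
    if len(uu): print(i,uu.mean()+315,onz(p,[[uu.mean()+315,v0]],.069+.0088*i))
    g=cv2.cvtColor(im,cv2.COLOR_RGB2GRAY)[v0-2:v0+3,305:375].mean(0).astype(int); print(g.tolist())
zt=.025+.25*np.sin(.22)
print('back end',onz(p,[[302,303],[345,306]],zt+.007))
print('rails front',onz(p,[[315,115],[366,117]],.034))
```

```text
stop px 321 362 103 112
stop [[0.4001 0.2931 0.05  ]
 [0.3958 0.3418 0.05  ]] [0.3979 0.3174 0.05  ] 0.04887764407317264
35
0 340.1142857142857 [[0.4187 0.3162 0.069 ]]
[91, 90, 91, 92, 94, 93, 94, 106, 122, 128, 118, 91, 68, 81, 102, 108, 109, 109, 109, 110, 110, 110, 111, 110, 111, 112, 111, 112, 111, 98, 77, 71, 71, 71, 71, 71, 71, 72, 72, 72, 74, 85, 104, 115, 116, 116, 116, 116, 116, 117, 116, 116, 116, 117, 117, 117, 117, 116, 121, 119, 104, 97, 95, 95, 96, 96, 96, 97, 97, 96]
35
1 337.0 [[0.457  0.3162 0.0778]]
[95, 95, 94, 94, 106, 123, 130, 120, 92, 67, 82, 103, 109, 110, 110, 110, 110, 110, 111, 111, 111, 112, 112, 112, 112, 109, 94, 74, 70, 70, 70, 70, 70, 72, 72, 72, 71, 75, 91, 108, 115, 116, 116, 116, 117, 117, 116, 116, 116, 117, 117, 117, 117, 118, 124, 128, 113, 97, 95, 94, 93, 92, 91, 91, 93, 94, 95, 94, 93, 93]
16
2 333.9375 [[0.4925 0.3159 0.0866]]
[96, 102, 118, 130, 126, 102, 69, 74, 98, 111, 113, 114, 114, 114, 114, 114, 115, 115, 115, 115, 116, 116, 113, 100, 82, 77, 77, 77, 77, 76, 78, 77, 78, 78, 81, 98, 114, 119, 119, 119, 119, 119, 119, 119, 119, 119, 119, 119, 119, 118, 119, 123, 125, 110, 96, 95, 95, 95, 94, 94, 94, 93, 93, 93, 94, 94, 94, 93, 91, 92]
back end [[0.6467 0.2894 0.0866]
 [0.6466 0.3461 0.0866]]
rails front [[0.4114 0.2867 0.034 ]
 [0.4083 0.3492 0.034 ]]
```

{"api": "arm_command", "payload": {
  "travel": [
    [0.03, 0.0216, 0.03],
    [0.0472, 0.0216, 0.07],
    [0.0472, 0.0216, 0.11],
    [0.0472, 0.0216, 0.15],
    [0.0472, 0.0216, 0.18],
    [0.0472, 0.0216, 0.2],
    [0.0472, 0.0216, 0.215],
    [0.0472, 0.0216, 0.228],
    [0.0472, 0.0216, 0.236],
    [0.0472, 0.0216, 0.24],
    [0.0472, 0.0216, 0.24],
    [0.0472, 0.0216, 0.24]
  ],
  "turn": [
    [0, 0, 0.084],
    [0, 0, 0.084],
    [0, 0, 0.084],
    [0, 0, 0.084],
    [0, 0, 0.084],
    [0, 0, 0.084],
    [0, 0, 0.084],
    [0, 0, 0.084],
    [0, 0, 0.084],
    [0, 0, 0.084],
    [0, 0, 0.084],
    [0, 0, 0.084]
  ]
}}

```text
time: 9.4
position: [0.4212, 0.3183, 0.0399]
tool_rot: [[-1.0, -0.003, 0.001], [-0.003, 1.0, 0.001], [-0.001, 0.001, -1.0]]
ft_force: [-1.3, 0.1, 1.1]
finger_gap: 0.0856
gripper_force: 0.0
```

{"api": "arm_command", "payload": {
  "travel": [
    [0, 0, 0],
    [0, 0, 0],
    [0, 0, 0],
    [0, 0, 0],
    [0, 0, 0],
    [0, 0, 0],
    [0, 0, 0],
    [0, 0, 0]
  ],
  "turn": [
    [0, 0, 0],
    [0, 0, 0],
    [0, 0, 0],
    [0, 0, 0],
    [0, 0, 0],
    [0, 0, 0],
    [0, 0, 0],
    [0, 0, 0]
  ],
  "fingers": 1,
  "squeeze": 60
}}

```text
time: 10.2
position: [0.4209, 0.3177, 0.0401]
tool_rot: [[-1.0, -0.003, 0.0], [-0.003, 1.0, -0.0], [-0.0, -0.0, -1.0]]
ft_force: [-1.3, -0.8, 5.7]
finger_gap: 0.0491
gripper_force: 62.6
```

Run:
```python
from h import *
s=env.get_state(); print(s['position'],s['finger_gap'],s['gripper_force'],s['ft_force'])
```

```text
[0.42088639 0.31772526 0.04008333] 0.04907351051738657 62.63017773628235 [-1.31978321 -0.78479007  5.69627361]
```

{"api": "arm_command", "payload": {
  "travel": [
    [0.0022, 0, -0.01],
    [0.0045, 0, -0.02],
    [0.0065, 0, -0.03],
    [0.009, 0, -0.045],
    [0.01, 0, -0.08],
    [0.01, 0, -0.12],
    [0.01, 0, -0.16],
    [0.01, 0, -0.17],
    [0.01, 0, -0.17]
  ],
  "turn": [
    [0, 0, 0],
    [0, 0, 0],
    [0, 0, 0],
    [0, 0, 0],
    [0, 0, 0],
    [0, 0, 0],
    [0, 0, 0],
    [0, 0, 0],
    [0, 0, 0]
  ]
}}

```text
time: 11.1
position: [0.4111, 0.3187, 0.2113]
tool_rot: [[-1.0, -0.004, 0.003], [-0.004, 1.0, 0.003], [-0.003, 0.003, -1.0]]
ft_force: [-0.7, 0.3, -3.4]
finger_gap: 0.0492
gripper_force: 63.8
```

Run:
```python
from h import *
im,p=snap('wrist','w3.png')
a=cv2.resize(im,(400,250)); b=snap('top')[0][150:275,150:350]; b=cv2.resize(b,(400,250),interpolation=cv2.INTER_CUBIC)
cv2.imwrite('pics/w3.png',np.hstack([a,b])[:,:,::-1])
go([.517,-.033,.21],95.07)
```

```text
travel [-0.1063 -0.3505 -0.0017] turn z -0.0849
```

View pics/w3.png

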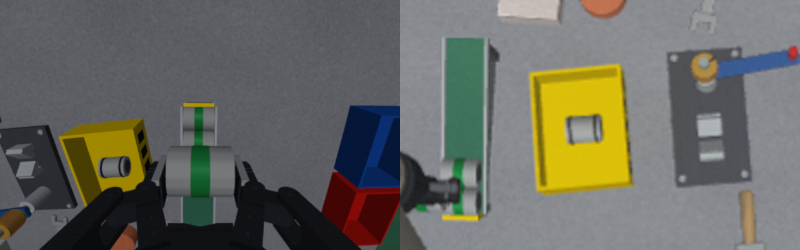

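{"api": "arm_command", "payload": {
  "travel": [
    [-0.012, -0.04, -0.002],
    [-0.025, -0.085, -0.002],
    [-0.04, -0.135, -0.002],
    [-0.055, -0.18, -0.002],
    [-0.07, -0.225, -0.002],
    [-0.082, -0.27, -0.002],
    [-0.095, -0.31, -0.002],
    [-0.103, -0.338, -0.002],
    [-0.1063, -0.35, -0.002],
    [-0.1063, -0.35, -0.002],
    [-0.1063, -0.35, 0.04],
    [-0.1063, -0.35, 0.08],
    [-0.1063, -0.35, 0.11],
    [-0.1063, -0.35, 0.13],
    [-0.1063, -0.35, 0.145],
    [-0.1063, -0.35, 0.155],
    [-0.1063, -0.35, 0.162],
    [-0.1063, -0.35, 0.168],
    [-0.1063, -0.35, 0.168],
    [-0.1063, -0.35, 0.168]
  ],
  "turn": [
    [0, 0, -0.085],
    [0, 0, -0.085],
    [0, 0, -0.085],
    [0, 0, -0.085],
    [0, 0, -0.085],
    [0, 0, -0.085],
    [0, 0, -0.085],
    [0, 0, -0.085],
    [0, 0, -0.085],
    [0, 0, -0.085],
    [0, 0, -0.085],
    [0, 0, -0.085],
    [0, 0, -0.085],
    [0, 0, -0.085],
    [0, 0, -0.085],
    [0, 0, -0.085],
    [0, 0, -0.085],
    [0, 0, -0.085],
    [0, 0, -0.085],
    [0, 0, -0.085]
  ]
}}

```text
time: 13.2
position: [0.5185, -0.0316, 0.0417]
tool_rot: [[-0.996, -0.088, 0.001], [-0.088, 0.996, 0.0], [-0.001, 0.0, -1.0]]
ft_force: [-0.0, -0.4, -2.1]
finger_gap: 0.049
gripper_force: 63.7
```

Run:
```python
from h import *
im,p=snap('wrist','w4.png')
a=cv2.resize(im[100:300,200:440],None,fx=1.6,fy=1.6); b=snap('side')[0][180:230,290:370]; b=cv2.resize(b,(400,320),interpolation=cv2.INTER_CUBIC)
cv2.imwrite('pics/w4.png',np.hstack([a,b])[:,:,::-1])
go([.517,-.033,.036],95.07); print(env.get_state()['ft_force'])
```

```text
travel [ 0.0018 -0.0011  0.0059] turn z -0.0004
[-0.23225829 -0.3264916  -3.25939949]
```

View pics/w4.png

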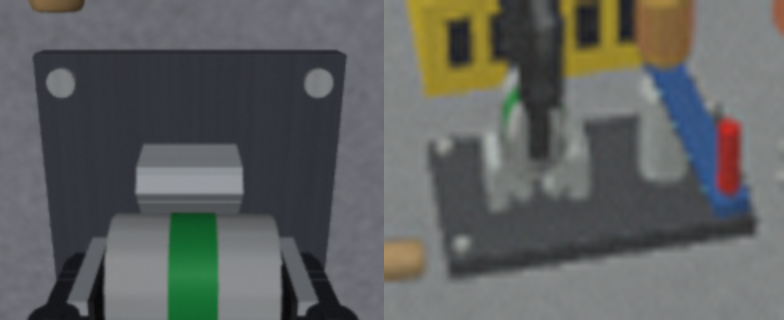

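The piece is held about 1 mm to +y of the block centre: the cylinder's middle is at column 193, the block's at 190. I'll correct for that, lower it and release.

{"api": "arm_command", "payload": {
  "travel": [
    [0.001, -0.001, 0.001],
    [0.0015, -0.001, 0.003],
    [0.0015, -0.001, 0.0045],
    [0.0015, -0.001, 0.0055],
    [0.0015, -0.001, 0.0055]
  ],
  "turn": [
    [0, 0, 0],
    [0, 0, 0],
    [0, 0, 0],
    [0, 0, 0],
    [0, 0, 0]
  ]
}}

```text
time: 13.8
position: [0.5183, -0.0329, 0.0365]
tool_rot: [[-0.996, -0.088, 0.003], [-0.088, 0.996, 0.0], [-0.003, -0.0, -1.0]]
ft_force: [1.9, -0.4, 0.6]
finger_gap: 0.0487
gripper_force: 64.3
```

{"api": "arm_command", "payload": {
  "travel": [
    [0, 0, 0],
    [0, 0, 0],
    [0, 0, 0],
    [0, 0, 0],
    [0, 0, 0],
    [0, 0, 0]
  ],
  "turn": [
    [0, 0, 0],
    [0, 0, 0],
    [0, 0, 0],
    [0, 0, 0],
    [0, 0, 0],
    [0, 0, 0]
  ],
  "fingers": 0
}}

```text
time: 14.4
position: [0.5166, -0.0328, 0.0358]
tool_rot: [[-0.996, -0.088, -0.0], [-0.088, 0.996, 0.0], [0.0, 0.0, -1.0]]
ft_force: [-0.2, -0.5, -0.2]
finger_gap: 0.0852
gripper_force: 0.0
```

{"api": "arm_command", "payload": {
  "travel": [
    [0, 0, -0.03],
    [0, 0, -0.07],
    [0, 0, -0.12],
    [0, 0, -0.17],
    [0, 0, -0.21],
    [0.02, 0, -0.23],
    [0.02, 0, -0.23],
    [0.02, 0, -0.23]
  ],
  "turn": [
    [0, 0, 0],
    [0, 0, 0],
    [0, 0, 0],
    [0, 0, 0],
    [0, 0, 0],
    [0, 0, 0],
    [0, 0, 0],
    [0, 0, 0]
  ]
}}

```text
time: 15.2
position: [0.4966, -0.0345, 0.2657]
tool_rot: [[-0.996, -0.088, 0.001], [-0.088, 0.996, 0.001], [-0.001, 0.001, -1.0]]
ft_force: [-0.3, 1.5, -1.1]
finger_gap: 0.0855
gripper_force: 0.0
```

Run:
```python
from h import *
np.set_printoptions(precision=4,suppress=True)
im,p=snap('wrist'); np.save('w5.npy',im); np.save('w5p.npy',p,allow_pickle=True)
cv2.imwrite('pics/w5.png',cv2.resize(im[100:300,180:380],None,fx=3,fy=3,interpolation=cv2.INTER_CUBIC)[:,:,::-1])
print(proj(p,[[.517,-.033,.065],[.6017,-.0255,.092],[.6017,-.0255,.14],[.6299,-.1484,.098]]))
s=env.get_state();print(s['time'],s['position'],s['joint_positions'])
```

```text
[[319.6195 187.3678]
 [319.5779 263.1979]
 [319.5535 287.554 ]
 [213.9797 278.2742]]
15.25 [ 0.4964 -0.0344  0.2648] [-0.447   0.1038  0.4675  1.8548 -0.0505  1.1957  1.6962]
```

View pics/w5.png

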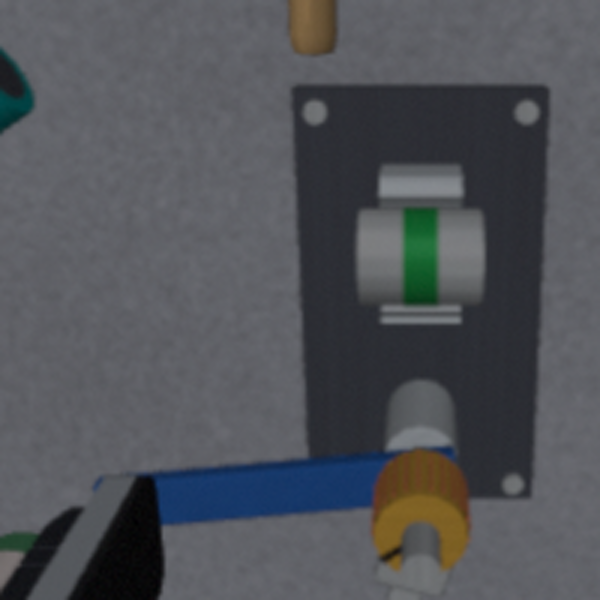

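The blank is seated and centred: cylinder and block are both at crop column 421. Next is the strap, so I'll move above the red peg with the fingers closing tangentially.

{"api": "arm_command", "payload": {
  "travel": [
    [-0.02, -0.02, 0.01],
    [-0.045, -0.045, 0.02],
    [-0.07, -0.07, 0.03],
    [-0.095, -0.097, 0.04],
    [-0.115, -0.117, 0.05],
    [-0.123, -0.125, 0.055],
    [-0.123, -0.125, 0.055],
    [-0.123, -0.125, 0.055],
    [-0.123, -0.125, 0.055],
    [-0.123, -0.125, 0.055],
    [-0.123, -0.125, 0.055],
    [-0.123, -0.125, 0.055],
    [-0.123, -0.125, 0.055],
    [-0.123, -0.125, 0.055]
  ],
  "turn": [
    [0, 0, 0.14],
    [0, 0, 0.28],
    [0, 0, 0.42],
    [0, 0, 0.56],
    [0, 0, 0.7],
    [0, 0, 0.84],
    [0, 0, 0.98],
    [0, 0, 1.12],
    [0, 0, 1.26],
    [0, 0, 1.4],
    [0, 0, 1.43],
    [0, 0, 1.43],
    [0, 0, 1.43],
    [0, 0, 1.43]
  ],
  "fingers": 0.5
}}

```text
time: 16.65
position: [0.6302, -0.1483, 0.2105]
tool_rot: [[-0.228, 0.974, -0.0], [0.974, 0.228, 0.0], [0.0, -0.0, -1.0]]
ft_force: [0.0, 1.1, 0.1]
finger_gap: 0.0422
gripper_force: 0.0
```

Run:
```python
from h import *
np.set_printoptions(precision=4,suppress=True)
im,p=snap('wrist','w6.png'); hsv=cv2.cvtColor(im,cv2.COLOR_RGB2HSV)
m=cv2.inRange(hsv,(0,150,60),(5,255,255))|cv2.inRange(hsv,(176,150,60),(180,255,255))
n,l,st,ce=cv2.connectedComponentsWithStats(m)
for i in range(1,n):
    if st[i,4]>40: print(st[i],ce[i],onz(p,[ce[i]],.098))
s=env.get_state();print(s['time'],s['position'],s['tool_rot'],s['joint_positions'],s['finger_gap'])
print(proj(p,[[.63,-.1484,.098]]), onz(cams.camera_params('top'),[[374,138]],.15))
```

```text
[630   4  10  31 221] [635.448  20.276] [[0.8339 0.0445 0.098 ]]
[311 182  16  25 305] [318.6098 194.2066] [[ 0.6289 -0.1487  0.098 ]]
16.7 [ 0.6303 -0.1483  0.2106] [[-0.2279  0.9737 -0.0001]
 [ 0.9737  0.2279  0.0002]
 [ 0.0002 -0.     -1.    ]] [-0.366   0.5131  0.764   1.5823 -0.3735  1.1979  0.7013] 0.0428097743285211
[[319.9001 194.1904]] [[ 0.724  -0.2227  0.15  ]]
```

View pics/w6.png

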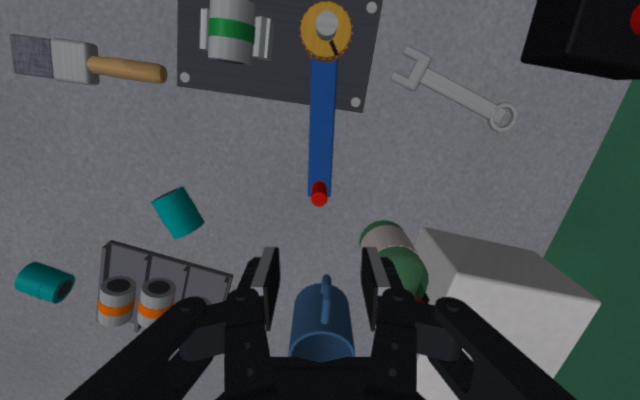

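The peg is centred at (319,194), with the bottle well clear to the right. I'll descend, grip it and work out the arc.

{"api": "arm_command", "payload": {
  "travel": [
    [0, -0.001, 0.04],
    [0, -0.001, 0.075],
    [0, -0.001, 0.1],
    [0, -0.001, 0.112],
    [0, -0.001, 0.1185],
    [0, -0.001, 0.1185]
  ],
  "turn": [
    [0, 0, 0],
    [0, 0, 0],
    [0, 0, 0],
    [0, 0, 0],
    [0, 0, 0],
    [0, 0, 0]
  ]
}}

```text
time: 17.3
position: [0.6295, -0.1487, 0.0924]
tool_rot: [[-0.227, 0.974, 0.0], [0.974, 0.227, -0.0], [-0.0, 0.0, -1.0]]
ft_force: [-0.4, -0.0, 0.7]
finger_gap: 0.0428
gripper_force: 0.0
```

{"api": "arm_command", "payload": {
  "travel": [
    [0, 0, 0],
    [0, 0, 0],
    [0, 0, 0],
    [0, 0, 0],
    [0, 0, 0],
    [0, 0, 0]
  ],
  "turn": [
    [0, 0, 0],
    [0, 0, 0],
    [0, 0, 0],
    [0, 0, 0],
    [0, 0, 0],
    [0, 0, 0]
  ],
  "fingers": 1,
  "squeeze": 20
}}

```text
time: 17.9
position: [0.63, -0.1492, 0.0929]
tool_rot: [[-0.227, 0.974, 0.002], [0.974, 0.227, -0.001], [-0.001, 0.002, -1.0]]
ft_force: [0.9, -1.5, 2.4]
finger_gap: 0.0131
gripper_force: 20.6
```

Run:
```python
from h import *
s=env.get_state(); P=s['position'];R=np.array(s['tool_rot']);print(P,s['finger_gap'],s['ft_force'])
S=np.array([.6017,-.0255]); r0=np.linalg.norm(P[:2]-S); a0=np.arctan2(*(P[:2]-S)[::-1]); a1=np.radians(-174.93)
print(r0,np.degrees(a0),a1-a0)
out=[];tn=[]
for k in range(1,19):
    f=min(k/17,1); a=a0+(a1-a0)*f; r=r0+(.125-r0)*f
    d=R.T@np.array([S[0]+r*np.cos(a)-P[0],S[1]+r*np.sin(a)-P[1],0]); out.append([float(round(d[0],4)),float(round(d[1],4)),0]);tn.append([0,0,float(round(-(a1-a0)*f,3))])
print(out);print(tn)
```

```text
[ 0.62999282 -0.14917026  0.09294685] 0.013089159414733976 [ 0.85359504 -1.48492325  2.40144439]
0.12686535164031446 -77.11384573530938 -1.7072139535575444
[[0.0008, -0.0127, 0], [0.0029, -0.0253, 0], [0.0062, -0.0375, 0], [0.0107, -0.0494, 0], [0.0164, -0.0607, 0], [0.0232, -0.0714, 0], [0.031, -0.0814, 0], [0.0398, -0.0905, 0], [0.0494, -0.0987, 0], [0.0598, -0.1059, 0], [0.0708, -0.112, 0], [0.0824, -0.1169, 0], [0.0945, -0.1207, 0], [0.1068, -0.1232, 0], [0.1193, -0.1245, 0], [0.1319, -0.1245, 0], [0.1443, -0.1233, 0], [0.1443, -0.1233, 0]]
[[0, 0, 0.1], [0, 0, 0.201], [0, 0, 0.301], [0, 0, 0.402], [0, 0, 0.502], [0, 0, 0.603], [0, 0, 0.703], [0, 0, 0.803], [0, 0, 0.904], [0, 0, 1.004], [0, 0, 1.105], [0, 0, 1.205], [0, 0, 1.306], [0, 0, 1.406], [0, 0, 1.506], [0, 0, 1.607], [0, 0, 1.707], [0, 0, 1.707]]
```

{"api": "arm_command", "payload": {
  "travel": [
    [0.001, -0.0127, 0],
    [0.003, -0.0253, 0],
    [0.006, -0.0375, 0],
    [0.0107, -0.0494, 0],
    [0.0164, -0.0607, 0],
    [0.0232, -0.0714, 0],
    [0.031, -0.0814, 0],
    [0.04, -0.0905, 0],
    [0.0494, -0.0987, 0],
    [0.06, -0.106, 0],
    [0.071, -0.112, 0],
    [0.0824, -0.117, 0],
    [0.0945, -0.1207, 0],
    [0.107, -0.1232, 0],
    [0.1193, -0.1245, 0],
    [0.132, -0.1245, 0],
    [0.144, -0.1233, 0],
    [0.144, -0.1233, 0],
    [0.144, -0.1233, 0]
  ],
  "turn": [
    [0, 0, 0.1],
    [0, 0, 0.2],
    [0, 0, 0.3],
    [0, 0, 0.4],
    [0, 0, 0.5],
    [0, 0, 0.6],
    [0, 0, 0.7],
    [0, 0, 0.8],
    [0, 0, 0.9],
    [0, 0, 1.0],
    [0, 0, 1.1],
    [0, 0, 1.2],
    [0, 0, 1.3],
    [0, 0, 1.4],
    [0, 0, 1.5],
    [0, 0, 1.6],
    [0, 0, 1.7],
    [0, 0, 1.707],
    [0, 0, 1.707]
  ]
}}

```text
time: 19.8
position: [0.4793, -0.0357, 0.093]
tool_rot: [[0.995, 0.096, 0.005], [0.096, -0.995, -0.001], [0.005, 0.001, -1.0]]
ft_force: [6.0, 1.4, -0.3]
finger_gap: 0.0131
gripper_force: 20.4
```

Run:
```python
from h import *
s=env.get_state(); P=s['position'];S=np.array([.6017,-.0255]);print(np.degrees(np.arctan2(*(P[:2]-S)[::-1])),np.linalg.norm(P[:2]-S),s['ft_force'],s['wrist_torque'],s['joint_positions'])
```

```text
-175.2183188262387 0.12286611024179743 [ 6.02261186  1.43130187 -0.28131154] [ 0.21032134 -1.23343306  0.09693603] [-0.96728894  0.61606389  1.26025849  2.09964579 -0.73260967  0.96706764
 -0.77667035]
```

{"api": "arm_command", "payload": {
  "travel": [
    [0, -0.0015, 0],
    [0, -0.003, 0],
    [0, -0.003, 0],
    [0, -0.003, 0]
  ],
  "turn": [
    [0, 0, 0],
    [0, 0, 0],
    [0, 0, 0],
    [0, 0, 0]
  ]
}}

```text
time: 20.2
position: [0.4792, -0.0343, 0.0932]
tool_rot: [[0.995, 0.095, 0.006], [0.095, -0.996, -0.002], [0.006, 0.003, -1.0]]
ft_force: [5.8, -1.5, -0.4]
finger_gap: 0.0128
gripper_force: 20.3
```

{"api": "arm_command", "payload": {
  "travel": [
    [0, 0, 0],
    [0, 0, 0],
    [0, 0, 0],
    [0, 0, 0]
  ],
  "turn": [
    [0, 0, 0],
    [0, 0, 0],
    [0, 0, 0],
    [0, 0, 0]
  ],
  "fingers": 0.5
}}

```text
time: 20.6
position: [0.4756, -0.0332, 0.092]
tool_rot: [[0.996, 0.093, -0.001], [0.093, -0.996, 0.001], [-0.001, -0.001, -1.0]]
ft_force: [-0.7, 0.6, 0.5]
finger_gap: 0.0427
gripper_force: 0.0
```

{"api": "arm_command", "payload": {
  "travel": [
    [0, 0, -0.03],
    [0, 0, -0.07],
    [0, 0, -0.11],
    [0, 0, -0.14],
    [0, 0, -0.15],
    [0, 0, -0.15]
  ],
  "turn": [
    [0, 0, 0],
    [0, 0, 0],
    [0, 0, 0],
    [0, 0, 0],
    [0, 0, 0],
    [0, 0, 0]
  ]
}}

```text
time: 21.2
position: [0.4771, -0.0332, 0.2436]
tool_rot: [[0.996, 0.094, 0.003], [0.094, -0.996, 0.003], [0.003, -0.003, -1.0]]
ft_force: [-0.0, 0.5, 0.4]
finger_gap: 0.0428
gripper_force: 0.0
```

Run:
```python
from h import *
s=env.get_state(); print(s['position'],s['joint_positions'])
go([.6005,-.0255,.24],95)
```

```text
[ 0.47708255 -0.03315954  0.24364447] [-1.20991274  0.32508556  1.44531099  1.93804258 -0.35332671  1.18194981
 -1.11001348]
travel [0.1236 0.004  0.004 ] turn z 0.0068
```

{"api": "arm_command", "payload": {
  "travel": [
    [0.03, 0.001, 0],
    [0.06, 0.002, 0],
    [0.09, 0.003, 0],
    [0.115, 0.004, 0],
    [0.1235, 0.004, 0],
    [0.1235, 0.004, 0],
    [0.1235, 0.004, 0],
    [0.1235, 0.004, 0],
    [0.1235, 0.004, 0],
    [0.1235, 0.004, 0],
    [0.1235, 0.004, 0],
    [0.1235, 0.004, 0],
    [0.1235, 0.004, 0],
    [0.1235, 0.004, 0],
    [0.1235, 0.004, 0],
    [0.1235, 0.004, 0],
    [0.1235, 0.004, 0],
    [0.1235, 0.004, 0],
    [0.1235, 0.004, 0],
    [0.1235, 0.004, 0]
  ],
  "turn": [
    [0, 0, -0.14],
    [0, 0, -0.28],
    [0, 0, -0.42],
    [0, 0, -0.56],
    [0, 0, -0.7],
    [0, 0, -0.84],
    [0, 0, -0.98],
    [0, 0, -1.12],
    [0, 0, -1.26],
    [0, 0, -1.4],
    [0, 0, -1.54],
    [0, 0, -1.68],
    [0, 0, -1.82],
    [0, 0, -1.96],
    [0, 0, -2.1],
    [0, 0, -2.24],
    [0, 0, -2.38],
    [0, 0, -2.52],
    [0, 0, -2.66],
    [0, 0, -2.8]
  ]
}}

```text
time: 23.2
position: [0.5984, -0.0258, 0.2398]
tool_rot: [[-0.971, 0.24, -0.005], [0.24, 0.971, 0.0], [0.005, -0.001, -1.0]]
ft_force: [0.4, -0.3, -0.7]
finger_gap: 0.0426
gripper_force: 0.0
```

{"api": "arm_command", "payload": {
  "travel": [
    [0, 0, 0],
    [0, 0, 0],
    [0, 0, 0],
    [0, 0, 0],
    [0, 0, 0],
    [0, 0, 0],
    [0, 0, 0],
    [0, 0, 0],
    [0, 0, 0]
  ],
  "turn": [
    [0, 0, -0.14],
    [0, 0, -0.28],
    [0, 0, -0.42],
    [0, 0, -0.56],
    [0, 0, -0.7],
    [0, 0, -0.84],
    [0, 0, -0.9],
    [0, 0, -0.9],
    [0, 0, -0.9]
  ]
}}

```text
time: 24.1
position: [0.5989, -0.026, 0.2407]
tool_rot: [[-0.796, -0.605, -0.003], [-0.605, 0.796, 0.0], [0.002, 0.002, -1.0]]
ft_force: [-0.1, 0.7, -0.4]
finger_gap: 0.0425
gripper_force: 0.0
```

Run:
```python
from h import *
np.set_printoptions(precision=4,suppress=True)
s=env.get_state(); print(s['time'],s['position'],s['joint_positions'])
im,p=snap('wrist'); hsv=cv2.cvtColor(im,cv2.COLOR_RGB2HSV)
m=cv2.inRange(hsv,(12,120,60),(28,255,255)); m[:, :250]=0; m[:,400:]=0; m[300:]=0
n,l,st,ce=cv2.connectedComponentsWithStats(m)
for i in range(1,n):
    if st[i,4]>150: print(st[i],ce[i],onz(p,[ce[i]],.112))
print(proj(p,[[.6005,-.0255,.12],[.6005,-.0255,.084]]))
a=im[60:310,200:440]; t=snap('top')[0]; b=cv2.resize(t[150:250,270:370],(400,400),interpolation=cv2.INTER_CUBIC)
cv2.imwrite('pics/w7.png',np.hstack([cv2.resize(a,(384,400)),b])[:,:,::-1])
```

```text
24.1 [ 0.5989 -0.026   0.2407] [-0.3107  0.3186  0.3599  1.6559 -0.1191  1.1917  2.2977]
[297 170  40  45 894] [318.5582 187.9306] [[ 0.5985 -0.0275  0.112 ]]
[383 206  17  49 384] [392.6771 233.3021] [[0.5915 0.0581 0.112 ]]
[[318.935  193.4658]
 [318.9545 182.5738]]
```

View pics/w7.png

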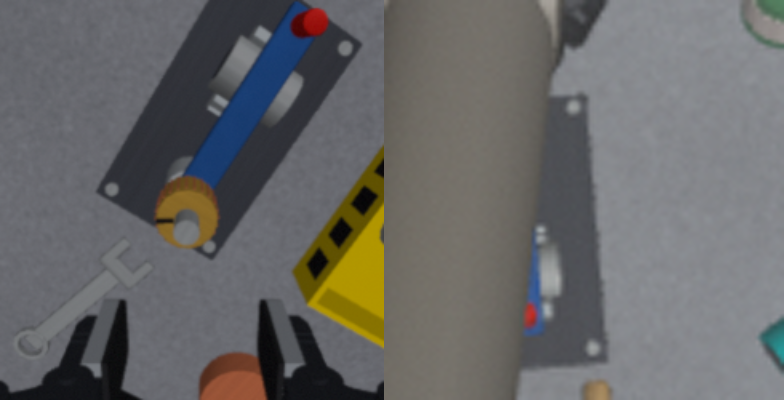

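The strap lies over the seated blank, parallel to the plate edge. I'll descend on the nut and grip it.

{"api": "arm_command", "payload": {
  "travel": [
    [-0.001, -0.001, 0.03],
    [-0.001, -0.001, 0.065],
    [-0.001, -0.001, 0.1],
    [-0.001, -0.001, 0.125],
    [-0.001, -0.001, 0.142],
    [-0.001, -0.001, 0.15],
    [-0.001, -0.001, 0.154],
    [-0.001, -0.001, 0.154]
  ],
  "turn": [
    [0, 0, 0],
    [0, 0, 0],
    [0, 0, 0],
    [0, 0, 0],
    [0, 0, 0],
    [0, 0, 0],
    [0, 0, 0],
    [0, 0, 0]
  ],
  "fingers": 0.25
}}

```text
time: 25.0
position: [0.6013, -0.026, 0.0884]
tool_rot: [[-0.795, -0.606, 0.0], [-0.606, 0.795, 0.0], [-0.0, -0.0, -1.0]]
ft_force: [0.6, -0.4, 0.9]
finger_gap: 0.0643
gripper_force: 0.0
```

{"api": "arm_command", "payload": {
  "travel": [
    [0, 0, 0],
    [0, 0, 0],
    [0, 0, 0],
    [0, 0, 0],
    [0, 0, 0],
    [0, 0, 0]
  ],
  "turn": [
    [0, 0, 0],
    [0, 0, 0],
    [0, 0, 0],
    [0, 0, 0],
    [0, 0, 0],
    [0, 0, 0]
  ],
  "fingers": 1,
  "squeeze": 50
}}

```text
time: 25.6
position: [0.6026, -0.0269, 0.0899]
tool_rot: [[-0.796, -0.606, 0.004], [-0.606, 0.796, -0.001], [-0.003, -0.003, -1.0]]
ft_force: [0.5, -2.5, 6.6]
finger_gap: 0.0349
gripper_force: 50.0
```

{"api": "arm_command", "payload": {
  "travel": [
    [0, 0, 0],
    [0, 0, 0],
    [0, 0, 0],
    [0, 0, 0],
    [0, 0, 0],
    [0, 0, 0.0005],
    [0, 0, 0.0005],
    [0, 0, 0.0005],
    [0, 0, 0.0005],
    [0, 0, 0.001],
    [0, 0, 0.001],
    [0, 0, 0.001],
    [0, 0, 0.001],
    [0, 0, 0.0015],
    [0, 0, 0.0015],
    [0, 0, 0.0015],
    [0, 0, 0.0015],
    [0, 0, 0.002],
    [0, 0, 0.002],
    [0, 0, 0.002]
  ],
  "turn": [
    [0, 0, 0.14],
    [0, 0, 0.28],
    [0, 0, 0.42],
    [0, 0, 0.56],
    [0, 0, 0.7],
    [0, 0, 0.84],
    [0, 0, 0.98],
    [0, 0, 1.12],
    [0, 0, 1.26],
    [0, 0, 1.4],
    [0, 0, 1.54],
    [0, 0, 1.68],
    [0, 0, 1.82],
    [0, 0, 1.96],
    [0, 0, 2.1],
    [0, 0, 2.24],
    [0, 0, 2.38],
    [0, 0, 2.52],
    [0, 0, 2.66],
    [0, 0, 2.8]
  ]
}}

```text
time: 27.6
position: [0.607, -0.0225, 0.0881]
tool_rot: [[0.548, 0.836, 0.012], [0.836, -0.548, 0.003], [0.009, 0.008, -1.0]]
ft_force: [9.7, 3.6, -0.7]
finger_gap: 0.0344
gripper_force: 49.9
```

Run:
```python
from h import *
np.set_printoptions(precision=3,suppress=True)
s=env.get_state(); print(s['time'],s['position'],np.array(s['joint_positions']),s['ft_force'],s['wrist_torque'],s['finger_gap'])
R=np.array(s['tool_rot']);print(np.degrees(np.arctan2(R[1,1],R[0,1])))
```

```text
27.6 [ 0.607 -0.022  0.088] [-0.725  0.695  0.996  1.811 -0.692  1.015 -0.03 ] [ 9.669  3.622 -0.702] [ 0.539 -2.114  0.103] 0.03443220014847132
-33.24481310145213
```

{"api": "arm_command", "payload": {
  "travel": [
    [0, 0, 0],
    [0, 0, 0],
    [0, 0, 0],
    [0, 0, 0],
    [0, 0, 0]
  ],
  "turn": [
    [0, 0, 0],
    [0, 0, 0],
    [0, 0, 0],
    [0, 0, 0],
    [0, 0, 0]
  ],
  "fingers": 0.25
}}

```text
time: 28.1
position: [0.6006, -0.0262, 0.0861]
tool_rot: [[0.547, 0.837, -0.001], [0.837, -0.547, 0.001], [0.0, -0.001, -1.0]]
ft_force: [-0.7, -0.2, 0.5]
finger_gap: 0.0641
gripper_force: 0.0
```

Run:
```python
from h import *
go([.605,-.025,.085],127); print(env.get_state()['position'])
```

```text
travel [0.0034 0.0031 0.0011] turn z 0.3468
[ 0.6005769  -0.02616551  0.08614598]
```

{"api": "arm_command", "payload": {
  "travel": [
    [0.0034, 0.003, 0.001],
    [0.0034, 0.003, 0.001],
    [0.0034, 0.003, 0.001],
    [0.0034, 0.003, 0.001],
    [0.0034, 0.003, 0.001],
    [0.0034, 0.003, 0.001],
    [0.0034, 0.003, 0.001],
    [0.0034, 0.003, 0.001],
    [0.0034, 0.003, 0.001],
    [0.0034, 0.003, 0.001],
    [0.0034, 0.003, 0.001],
    [0.0034, 0.003, 0.001],
    [0.0034, 0.003, 0.001],
    [0.0034, 0.003, 0.001],
    [0.0034, 0.003, 0.001],
    [0.0034, 0.003, 0.001],
    [0.0034, 0.003, 0.001],
    [0.0034, 0.003, 0.001],
    [0.0034, 0.003, 0.001],
    [0.0034, 0.003, 0.001]
  ],
  "turn": [
    [0, 0, -0.14],
    [0, 0, -0.28],
    [0, 0, -0.42],
    [0, 0, -0.56],
    [0, 0, -0.7],
    [0, 0, -0.84],
    [0, 0, -0.98],
    [0, 0, -1.12],
    [0, 0, -1.26],
    [0, 0, -1.4],
    [0, 0, -1.54],
    [0, 0, -1.68],
    [0, 0, -1.82],
    [0, 0, -1.96],
    [0, 0, -2.1],
    [0, 0, -2.24],
    [0, 0, -2.38],
    [0, 0, -2.52],
    [0, 0, -2.66],
    [0, 0, -2.8]
  ]
}}

```text
time: 30.1
position: [0.6051, -0.0252, 0.0853]
tool_rot: [[-0.792, -0.61, -0.0], [-0.61, 0.792, -0.0], [0.0, 0.0, -1.0]]
ft_force: [0.5, -0.4, -0.9]
finger_gap: 0.0641
gripper_force: 0.0
```

{"api": "arm_command", "payload": {
  "travel": [
    [0, 0, 0],
    [0, 0, 0],
    [0, 0, 0],
    [0, 0, 0],
    [0, 0, 0],
    [0, 0, 0],
    [0, 0, 0]
  ],
  "turn": [
    [0, 0, 0],
    [0, 0, 0],
    [0, 0, 0],
    [0, 0, 0],
    [0, 0, 0],
    [0, 0, 0],
    [0, 0, 0]
  ],
  "fingers": 1,
  "squeeze": 50
}}

```text
time: 30.8
position: [0.6053, -0.0251, 0.0855]
tool_rot: [[-0.796, -0.606, -0.0], [-0.606, 0.796, -0.0], [0.0, -0.0, -1.0]]
ft_force: [-1.2, -2.3, 4.3]
finger_gap: 0.0348
gripper_force: 49.5
```

{"api": "arm_command", "payload": {
  "travel": [
    [0, 0, 0],
    [0, 0, 0],
    [0, 0, 0],
    [0, 0, 0],
    [0, 0, 0],
    [0, 0, 0.0005],
    [0, 0, 0.0005],
    [0, 0, 0.0005],
    [0, 0, 0.0005],
    [0, 0, 0.001],
    [0, 0, 0.001],
    [0, 0, 0.001],
    [0, 0, 0.001],
    [0, 0, 0.0015],
    [0, 0, 0.0015],
    [0, 0, 0.0015],
    [0, 0, 0.0015],
    [0, 0, 0.002],
    [0, 0, 0.002],
    [0, 0, 0.002]
  ],
  "turn": [
    [0, 0, 0.14],
    [0, 0, 0.28],
    [0, 0, 0.42],
    [0, 0, 0.56],
    [0, 0, 0.7],
    [0, 0, 0.84],
    [0, 0, 0.98],
    [0, 0, 1.12],
    [0, 0, 1.26],
    [0, 0, 1.4],
    [0, 0, 1.54],
    [0, 0, 1.68],
    [0, 0, 1.82],
    [0, 0, 1.96],
    [0, 0, 2.1],
    [0, 0, 2.24],
    [0, 0, 2.38],
    [0, 0, 2.52],
    [0, 0, 2.66],
    [0, 0, 2.8]
  ]
}}

```text
time: 32.8
position: [0.6057, -0.0248, 0.0836]
tool_rot: [[0.55, 0.835, 0.001], [0.835, -0.55, -0.0], [0.0, 0.001, -1.0]]
ft_force: [-1.1, -1.8, 3.2]
finger_gap: 0.0348
gripper_force: 49.8
```

Run:
```python
from h import *
np.set_printoptions(precision=3,suppress=True)
s=env.get_state(); print(s['time'],s['position'],np.array(s['joint_positions']),s['ft_force'],s['wrist_torque'],s['finger_gap'])
R=np.array(s['tool_rot']);print(np.degrees(np.arctan2(R[1,1],R[0,1])))
```

```text
32.8 [ 0.606 -0.025  0.084] [-0.716  0.703  0.988  1.808 -0.687  1.017 -0.034] [-1.077 -1.774  3.247] [-0.212  0.313  0.123] 0.0348194024588192
-33.39284131966389
```

{"api": "arm_command", "payload": {
  "travel": [
    [0, 0, 0],
    [0, 0, 0],
    [0, 0, 0],
    [0, 0, 0]
  ],
  "turn": [
    [0, 0, 0],
    [0, 0, 0],
    [0, 0, 0],
    [0, 0, 0]
  ],
  "fingers": 0.25
}}

```text
time: 33.2
position: [0.6055, -0.0245, 0.0832]
tool_rot: [[0.545, 0.838, 0.0], [0.838, -0.545, 0.001], [0.001, -0.0, -1.0]]
ft_force: [0.4, 0.1, 1.2]
finger_gap: 0.0639
gripper_force: 0.0
```

{"api": "arm_command", "payload": {
  "travel": [
    [0, 0, 0],
    [0, 0, 0],
    [0, 0, 0],
    [0, 0, 0],
    [0, 0, 0],
    [0, 0, 0],
    [0, 0, 0],
    [0, 0, 0],
    [0, 0, 0],
    [0, 0, 0],
    [0, 0, 0],
    [0, 0, 0],
    [0, 0, 0],
    [0, 0, 0],
    [0, 0, 0],
    [0, 0, 0],
    [0, 0, 0],
    [0, 0, 0],
    [0, 0, 0],
    [0, 0, 0]
  ],
  "turn": [
    [0, 0, -0.14],
    [0, 0, -0.28],
    [0, 0, -0.42],
    [0, 0, -0.56],
    [0, 0, -0.7],
    [0, 0, -0.84],
    [0, 0, -0.98],
    [0, 0, -1.12],
    [0, 0, -1.26],
    [0, 0, -1.4],
    [0, 0, -1.54],
    [0, 0, -1.68],
    [0, 0, -1.82],
    [0, 0, -1.96],
    [0, 0, -2.1],
    [0, 0, -2.24],
    [0, 0, -2.38],
    [0, 0, -2.52],
    [0, 0, -2.66],
    [0, 0, -2.8]
  ]
}}

```text
time: 35.2
position: [0.6054, -0.025, 0.0835]
tool_rot: [[-0.792, -0.611, 0.001], [-0.611, 0.792, 0.0], [-0.001, -0.0, -1.0]]
ft_force: [-0.6, 0.7, -0.6]
finger_gap: 0.0641
gripper_force: 0.0
```

{"api": "arm_command", "payload": {
  "travel": [
    [0, 0, 0],
    [0, 0, 0],
    [0, 0, 0],
    [0, 0, 0],
    [0, 0, 0],
    [0, 0, 0],
    [0, 0, 0]
  ],
  "turn": [
    [0, 0, 0],
    [0, 0, 0],
    [0, 0, 0],
    [0, 0, 0],
    [0, 0, 0],
    [0, 0, 0],
    [0, 0, 0]
  ],
  "fingers": 1,
  "squeeze": 50
}}

```text
time: 35.9
position: [0.6055, -0.025, 0.0836]
tool_rot: [[-0.796, -0.606, 0.0], [-0.606, 0.796, -0.0], [-0.0, -0.0, -1.0]]
ft_force: [-1.1, -0.1, 5.1]
finger_gap: 0.0352
gripper_force: 49.5
```

{"api": "arm_command", "payload": {
  "travel": [
    [0, 0, 0],
    [0, 0, 0],
    [0, 0, 0],
    [0, 0, 0],
    [0, 0, 0],
    [0, 0, 0.0005],
    [0, 0, 0.0005],
    [0, 0, 0.0005],
    [0, 0, 0.0005],
    [0, 0, 0.0005]
  ],
  "turn": [
    [0, 0, 0.14],
    [0, 0, 0.28],
    [0, 0, 0.42],
    [0, 0, 0.56],
    [0, 0, 0.7],
    [0, 0, 0.84],
    [0, 0, 0.98],
    [0, 0, 1.12],
    [0, 0, 1.26],
    [0, 0, 1.26]
  ]
}}

```text
time: 36.9
position: [0.6055, -0.025, 0.0827]
tool_rot: [[-0.82, 0.572, 0.0], [0.572, 0.82, -0.001], [-0.001, -0.001, -1.0]]
ft_force: [-2.0, -0.5, 3.3]
finger_gap: 0.0351
gripper_force: 49.8
```

```bash
cat > st.py <<'E'
from h import *
np.set_printoptions(precision=3,suppress=True)
s=env.get_state(); R=np.array(s['tool_rot'])
print(s['time'],s['position'],np.array(s['joint_positions']),s['ft_force'],s['wrist_torque'],s['finger_gap'],np.degrees(np.arctan2(R[1,1],R[0,1])))
E
python3 st.py
```

```text
36.9 [ 0.605 -0.025  0.083] [-0.482  0.546  0.608  1.803 -0.383  0.913  1.259] [-2.033 -0.542  3.286] [-0.178  0.201 -0.08 ] 0.03506965022157294 55.134083319904015
```

{"api": "arm_command", "payload": {
  "travel": [
    [0, 0, 0],
    [0, 0, 0],
    [0, 0, 0],
    [0, 0, 0.0004],
    [0, 0, 0.0004],
    [0, 0, 0.0004]
  ],
  "turn": [
    [0, 0, 0.1],
    [0, 0, 0.2],
    [0, 0, 0.3],
    [0, 0, 0.4],
    [0, 0, 0.5],
    [0, 0, 0.5]
  ]
}}

```text
time: 37.5
position: [0.6057, -0.0253, 0.0826]
tool_rot: [[-0.451, 0.893, 0.0], [0.893, 0.451, -0.002], [-0.002, -0.001, -1.0]]
ft_force: [-0.7, -2.4, 4.1]
finger_gap: 0.0345
gripper_force: 50.3
```

```bash
python3 st.py
```

```text
37.5 [ 0.606 -0.025  0.083] [-0.564  0.585  0.73   1.805 -0.473  0.934  0.841] [-0.748 -2.381  4.116] [-0.506  0.21   0.78 ] 0.03449920243443856 26.806972315157623
```

{"api": "arm_command", "payload": {
  "travel": [
    [0, 0, 0],
    [0, 0, 0],
    [0, 0, 0],
    [0, 0, 0.0004],
    [0, 0, 0.0004],
    [0, 0, 0.0004]
  ],
  "turn": [
    [0, 0, 0.1],
    [0, 0, 0.2],
    [0, 0, 0.3],
    [0, 0, 0.4],
    [0, 0, 0.4],
    [0, 0, 0.4]
  ]
}}

```text
time: 38.1
position: [0.6055, -0.0237, 0.0823]
tool_rot: [[-0.071, 0.998, -0.001], [0.998, 0.071, 0.001], [0.001, -0.001, -1.0]]
ft_force: [-1.9, 0.1, 6.2]
finger_gap: 0.0347
gripper_force: 50.9
```

```bash
python3 st.py
```

```text
38.1 [ 0.606 -0.024  0.082] [-0.625  0.624  0.826  1.806 -0.553  0.96   0.508] [-1.918  0.096  6.161] [0.146 0.478 1.092] 0.034703288723442964 4.044090542913701
```

{"api": "arm_command", "payload": {
  "travel": [
    [0, 0, 0],
    [0, 0, 0],
    [0, 0, 0],
    [0, 0, 0],
    [0, 0, 0],
    [0, 0, 0],
    [0, 0, 0],
    [0, 0, 0],
    [0, 0, 0]
  ],
  "turn": [
    [0, 0, 0],
    [0, 0, 0],
    [0, 0, 0],
    [0, 0, 0.05],
    [0, 0, 0.1],
    [0, 0, 0.15],
    [0, 0, 0.2],
    [0, 0, 0.25],
    [0, 0, 0.25]
  ],
  "squeeze": 100
}}

```text
time: 39.0
position: [0.6056, -0.0248, 0.0825]
tool_rot: [[0.177, 0.984, -0.0], [0.984, -0.177, -0.001], [-0.001, -0.0, -1.0]]
ft_force: [-2.3, -1.4, 6.5]
finger_gap: 0.0336
gripper_force: 99.1
```

```bash
python3 st.py
```

```text
39.0 [ 0.606 -0.025  0.082] [-0.661  0.652  0.888  1.807 -0.601  0.979  0.3  ] [-2.273 -1.372  6.549] [-0.315  0.438  1.611] 0.033638330559767095 -10.218780751633345
```

{"api": "arm_command", "payload": {
  "travel": [
    [0, 0, 0],
    [0, 0, 0],
    [0, 0, 0],
    [0, 0, 0],
    [0, 0, 0]
  ],
  "turn": [
    [0, 0, 0],
    [0, 0, 0],
    [0, 0, 0],
    [0, 0, 0],
    [0, 0, 0]
  ],
  "fingers": 0.25,
  "squeeze": 60
}}

```text
time: 39.5
position: [0.6053, -0.0248, 0.0818]
tool_rot: [[0.187, 0.982, -0.0], [0.982, -0.187, 0.0], [0.0, -0.0, -1.0]]
ft_force: [0.7, -0.3, -0.4]
finger_gap: 0.0649
gripper_force: 0.0
```

{"api": "arm_command", "payload": {
  "travel": [
    [0, 0, -0.03],
    [0, 0, -0.07],
    [0, 0, -0.11],
    [0, 0, -0.14],
    [0, 0, -0.16],
    [0, 0, -0.16],
    [0, 0, -0.16]
  ],
  "turn": [
    [0, 0, 0],
    [0, 0, 0],
    [0, 0, 0],
    [0, 0, 0],
    [0, 0, 0],
    [0, 0, 0],
    [0, 0, 0]
  ]
}}

```text
time: 40.2
position: [0.6052, -0.0246, 0.2416]
tool_rot: [[0.187, 0.982, -0.0], [0.982, -0.187, 0.001], [0.001, -0.0, -1.0]]
ft_force: [0.4, 0.0, -0.2]
finger_gap: 0.0638
gripper_force: 0.0
```

```bash
python3 st.py
python3 - <<'E'
from h import *
im,p=snap('wrist'); np.save('w8.npy',im); np.save('w8p.npy',p,allow_pickle=True)
c=proj(p,[[.605,-.025,.115],[.605,-.025,.135]]);print(c, proj(p,[[.605,-.025,.115],[.625,-.025,.115]]))
u,v=c[0].astype(int)
a=cv2.resize(im[v-50:v+50,u-50:u+50],(390,390),interpolation=cv2.INTER_CUBIC); w6=cv2.imread('pics/w6.png')[:,:,::-1]; b=cv2.resize(w6[0:90,280:370],(390,390),interpolation=cv2.INTER_CUBIC)
cv2.imwrite('pics/w8.png',np.hstack([a,b])[:,:,::-1])
E
```

```text
40.2 [ 0.605 -0.025  0.242] [-0.763  0.494  1.034  1.653 -0.444  1.252  0.174] [ 0.423  0.023 -0.196] [-0.034  0.013 -0.048] 0.06380347014641259 -10.75991911542929
[[320.04917243 189.68925204]
 [320.01070516 196.63791586]] [[320.04917243 189.68925204]
 [341.51051255 185.82540419]]
```

View pics/w8.png

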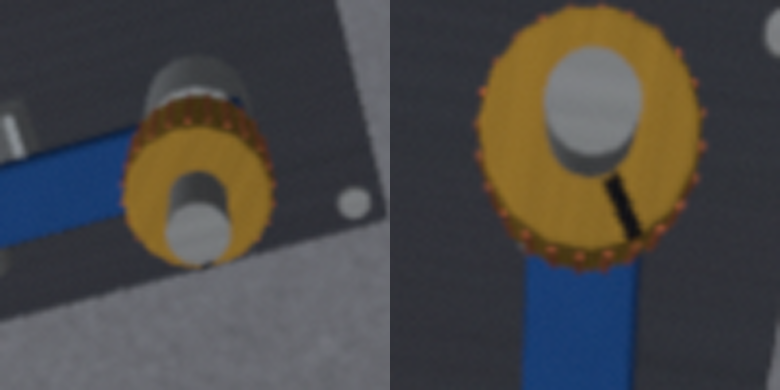

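Nut tick: it was at about -55° world at the start and is at about -93° now. With one full turn added, that puts the nut at about 8.0 rad, and the torque rose to 1.6 N m against the stop, so it is fully tight. Now I'll go to the tray.

{"api": "arm_command", "payload": {
  "travel": [
    [-0.035, -0.006, 0],
    [-0.075, -0.012, 0],
    [-0.115, -0.018, 0],
    [-0.155, -0.025, 0],
    [-0.195, -0.031, 0],
    [-0.235, -0.038, 0],
    [-0.275, -0.044, 0],
    [-0.315, -0.05, 0],
    [-0.345, -0.055, -0.008],
    [-0.362, -0.058, -0.008],
    [-0.362, -0.058, -0.008],
    [-0.362, -0.058, -0.008],
    [-0.362, -0.058, -0.008],
    [-0.362, -0.058, -0.008],
    [-0.362, -0.058, -0.008],
    [-0.362, -0.058, -0.008]
  ],
  "turn": [
    [0, 0, -0.13],
    [0, 0, -0.26],
    [0, 0, -0.39],
    [0, 0, -0.52],
    [0, 0, -0.65],
    [0, 0, -0.78],
    [0, 0, -0.91],
    [0, 0, -1.04],
    [0, 0, -1.17],
    [0, 0, -1.3],
    [0, 0, -1.43],
    [0, 0, -1.56],
    [0, 0, -1.69],
    [0, 0, -1.76],
    [0, 0, -1.76],
    [0, 0, -1.76]
  ],
  "fingers": 0
}}

```text
time: 41.85
position: [0.4803, -0.3691, 0.2487]
tool_rot: [[-1.0, 0.0, -0.002], [0.0, 1.0, 0.001], [0.002, 0.001, -1.0]]
ft_force: [0.1, 0.2, -0.0]
finger_gap: 0.0854
gripper_force: 0.0
```

```bash
python3 st.py
python3 - <<'E'
from h import *
im,p=snap('wrist','w9.png'); np.save('w9.npy',im); np.save('w9p.npy',p,allow_pickle=True)
np.set_printoptions(precision=4,suppress=True)
hsv=cv2.cvtColor(im,cv2.COLOR_RGB2HSV)
m=cv2.inRange(hsv,(5,150,60),(18,255,255)); n,l,st,ce=cv2.connectedComponentsWithStats(m)
for i in range(1,n):
    if st[i,4]>80:
        r=cv2.minAreaRect(np.argwhere(l==i)[:,::-1].astype(np.float32)); print(st[i],ce[i],onz(p,[ce[i]],.045),r)
E
```

```text
41.85 [ 0.48  -0.369  0.249] [ 0.076  0.37   0.671  1.637 -0.242  1.222  2.368] [ 0.125  0.174 -0.048] [ 0.    -0.001  0.016] 0.08536848521283516 89.9826551549598
[273  83  14  37 460] [279.0696 100.85  ] [[ 0.4035 -0.4132  0.045 ]] ((279.1072998046875, 100.95779418945312), (12.872878074645996, 36.3166618347168), 1.7357045412063599)
[321 136  14  35 395] [327.5291 152.7494] [[ 0.4601 -0.3604  0.045 ]] ((327.5823669433594, 152.92941284179688), (11.734564781188965, 33.823158264160156), 4.39870548248291)
[307 176  13  33 357] [313.0924 192.2213] [[ 0.5072 -0.3771  0.045 ]] ((313.1412048339844, 192.16470336914062), (11.044296264648438, 32.21253204345703), 4.39870548248291)
[596 266  37  17 238] [612.4202 273.4244] [[0.6227 0.029  0.045 ]] ((613.1965942382812, 274.31463623046875), (36.975547790527344, 11.614113807678223), 31.429563522338867)
[587 274  25  29 280] [598.9   286.525] [[0.6433 0.0158 0.045 ]] ((600.562255859375, 287.22705078125), (32.64352798461914, 12.792734146118164), 36.02737808227539)
[  0 285  48  14 568] [ 22.3415 291.1778] [[ 0.6514 -0.7832  0.045 ]] ((23.496328353881836, 291.1284484863281), (47.32353973388672, 12.509181022644043), 1.6365771293640137)
[ 606  304   34   44 1121] [624.8153 325.463 ] [[0.7124 0.0797 0.045 ]] ((622.5, 325.5), (43.0, 33.0), 90.0)
```

View pics/w9.png

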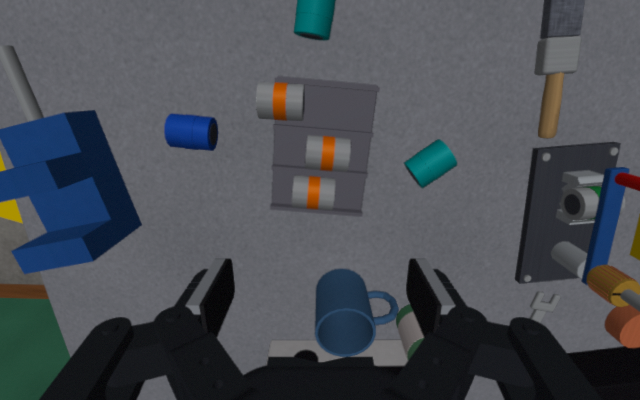

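The tray view shows new blanks at (280,101), (328,152) and (313,192). The first has been knocked and now overhangs the tray's left edge. The teal and blue look-alikes are at (316,15), (430,163) and (192,132). I'll pick the middle one first.

{"api": "arm_command", "payload": {
  "travel": [
    [0.0173, 0.0087, 0.04],
    [0.0173, 0.0087, 0.085],
    [0.0173, 0.0087, 0.13],
    [0.0173, 0.0087, 0.165],
    [0.0173, 0.0087, 0.19],
    [0.0173, 0.0087, 0.21],
    [0.0173, 0.0087, 0.222],
    [0.0173, 0.0087, 0.2277],
    [0.0173, 0.0087, 0.2277],
    [0.0173, 0.0087, 0.2277]
  ],
  "turn": [
    [0, 0, 0.065],
    [0, 0, 0.065],
    [0, 0, 0.065],
    [0, 0, 0.065],
    [0, 0, 0.065],
    [0, 0, 0.065],
    [0, 0, 0.065],
    [0, 0, 0.065],
    [0, 0, 0.065],
    [0, 0, 0.065]
  ]
}}

```text
time: 42.9
position: [0.4641, -0.3615, 0.0232]
tool_rot: [[-0.998, 0.064, 0.001], [0.064, 0.998, -0.001], [-0.001, -0.001, -1.0]]
ft_force: [0.2, -0.3, 0.9]
finger_gap: 0.0853
gripper_force: 0.0
```

{"api": "arm_command", "payload": {
  "travel": [
    [0, 0, 0],
    [0, 0, 0],
    [0, 0, 0],
    [0, 0, 0],
    [0, 0, 0],
    [0, 0, 0],
    [0, 0, 0]
  ],
  "turn": [
    [0, 0, 0],
    [0, 0, 0],
    [0, 0, 0],
    [0, 0, 0],
    [0, 0, 0],
    [0, 0, 0],
    [0, 0, 0]
  ],
  "fingers": 1,
  "squeeze": 60
}}

```text
time: 43.6
position: [0.4643, -0.3615, 0.0233]
tool_rot: [[-0.998, 0.064, 0.002], [0.064, 0.998, -0.001], [-0.002, -0.001, -1.0]]
ft_force: [0.1, 1.0, 5.9]
finger_gap: 0.0492
gripper_force: 63.2
```

{"api": "arm_command", "payload": {
  "travel": [
    [0, 0, -0.02],
    [0, 0, -0.05],
    [0, 0, -0.1],
    [0, 0, -0.15],
    [0, 0, -0.19],
    [0, 0, -0.21],
    [0, 0, -0.21]
  ],
  "turn": [
    [0, 0, 0],
    [0, 0, 0],
    [0, 0, 0],
    [0, 0, 0],
    [0, 0, 0],
    [0, 0, 0],
    [0, 0, 0]
  ]
}}

```text
time: 44.3
position: [0.4647, -0.3621, 0.2351]
tool_rot: [[-0.998, 0.064, 0.005], [0.064, 0.998, -0.003], [-0.006, -0.002, -1.0]]
ft_force: [-0.2, -0.2, -2.3]
finger_gap: 0.0489
gripper_force: 62.9
```

```bash
python3 st.py
python3 - <<'E'
from h import *
go([.505,.3175,.23],90)
im,p=snap('wrist'); cv2.imwrite('pics/w10.png',im[:,:,::-1])
E
```

```text
44.3 [ 0.465 -0.362  0.235] [ 0.047  0.347  0.697  1.701 -0.241  1.174  2.314] [-0.216 -0.203 -2.309] [-0.026 -0.034 -0.028] 0.04893161488513182 86.34834430141447
travel [0.003  0.6808 0.0035] turn z -0.0637
```

View pics/w10.png

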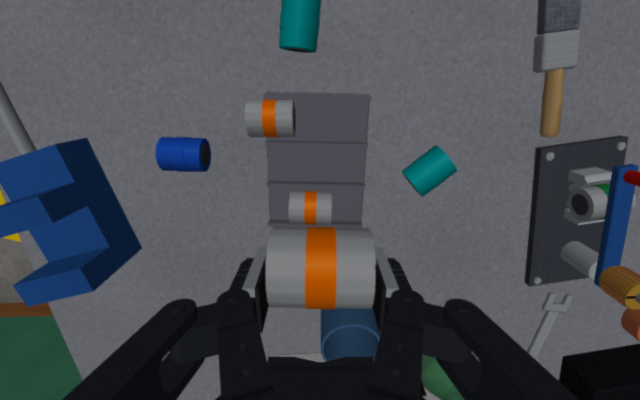

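{"api": "arm_command", "payload": {
  "travel": [
    [0, 0.03, 0],
    [0, 0.075, 0],
    [0, 0.12, 0],
    [0, 0.165, 0],
    [0, 0.21, 0],
    [0.001, 0.255, 0],
    [0.001, 0.3, 0],
    [0.001, 0.345, 0],
    [0.002, 0.39, 0],
    [0.002, 0.435, 0],
    [0.002, 0.48, 0],
    [0.003, 0.525, 0],
    [0.003, 0.57, 0],
    [0.003, 0.61, 0],
    [0.003, 0.645, 0.003],
    [0.003, 0.67, 0.0035],
    [0.003, 0.681, 0.0035],
    [0.003, 0.681, 0.0035],
    [0.003, 0.681, 0.0035],
    [0.003, 0.681, 0.0035]
  ],
  "turn": [
    [0, 0, 0],
    [0, 0, 0],
    [0, 0, -0.02],
    [0, 0, -0.04],
    [0, 0, -0.064],
    [0, 0, -0.064],
    [0, 0, -0.064],
    [0, 0, -0.064],
    [0, 0, -0.064],
    [0, 0, -0.064],
    [0, 0, -0.064],
    [0, 0, -0.064],
    [0, 0, -0.064],
    [0, 0, -0.064],
    [0, 0, -0.064],
    [0, 0, -0.064],
    [0, 0, -0.064],
    [0, 0, -0.064],
    [0, 0, -0.064],
    [0, 0, -0.064]
  ]
}}

```text
time: 46.35
position: [0.5043, 0.3163, 0.2285]
tool_rot: [[-1.0, 0.003, -0.0], [0.003, 1.0, -0.001], [0.0, -0.001, -1.0]]
ft_force: [-0.0, 0.1, -2.4]
finger_gap: 0.0491
gripper_force: 63.0
```

```bash
python3 st.py
python3 - <<'E'
from h import *
go([.505,.3175,.063],90)
im,p=snap('wrist'); cv2.imwrite('pics/w11.png',cv2.resize(im[60:340,160:480],None,fx=2,fy=2)[:,:,::-1])
E
```

```text
46.35 [0.504 0.316 0.229] [-0.871  0.314  0.301  1.682 -0.099  1.162  1.023] [-0.007  0.072 -2.439] [ 0.012 -0.02   0.01 ] 0.04913126176074777 89.83660325405175
travel [-0.0008  0.0014  0.1655] turn z -0.0029
```

View pics/w11.png

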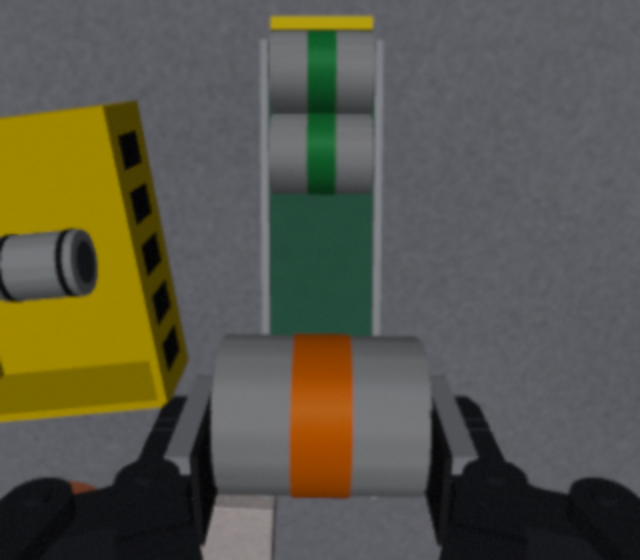

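The lane is aligned and the held blank is centred over it: the band is at column 321 and the lane centre at 321. I'll lower and release.

{"api": "arm_command", "payload": {
  "travel": [
    [-0.001, 0.0007, 0.04],
    [-0.001, 0.0007, 0.08],
    [-0.001, 0.0007, 0.11],
    [-0.001, 0.0007, 0.135],
    [-0.001, 0.0007, 0.15],
    [-0.001, 0.0007, 0.16],
    [-0.001, 0.0007, 0.1655],
    [-0.001, 0.0007, 0.1655],
    [-0.001, 0.0007, 0.1655]
  ],
  "turn": [
    [0, 0, 0],
    [0, 0, 0],
    [0, 0, 0],
    [0, 0, 0],
    [0, 0, 0],
    [0, 0, 0],
    [0, 0, 0],
    [0, 0, 0],
    [0, 0, 0]
  ]
}}

```text
time: 47.3
position: [0.5054, 0.3193, 0.0641]
tool_rot: [[-1.0, -0.0, 0.001], [-0.0, 1.0, 0.0], [-0.001, 0.0, -1.0]]
ft_force: [-0.7, -1.6, -2.7]
finger_gap: 0.049
gripper_force: 63.0
```

{"api": "arm_command", "payload": {
  "travel": [
    [0, 0, 0],
    [0, 0, 0],
    [0, 0, 0],
    [0, 0, 0],
    [0, 0, 0],
    [0, 0, 0]
  ],
  "turn": [
    [0, 0, 0],
    [0, 0, 0],
    [0, 0, 0],
    [0, 0, 0],
    [0, 0, 0],
    [0, 0, 0]
  ],
  "fingers": 0
}}

```text
time: 47.9
position: [0.5049, 0.3197, 0.0634]
tool_rot: [[-1.0, -0.0, 0.0], [-0.0, 1.0, 0.0], [-0.0, 0.0, -1.0]]
ft_force: [0.1, 0.1, 0.2]
finger_gap: 0.0857
gripper_force: 0.0
```

{"api": "arm_command", "payload": {
  "travel": [
    [0, 0, -0.02],
    [0, 0, -0.06],
    [0, 0, -0.11],
    [0, 0, -0.15],
    [0, 0, -0.17],
    [0, 0, -0.17],
    [0, 0, -0.17]
  ],
  "turn": [
    [0, 0, 0],
    [0, 0, 0],
    [0, 0, 0],
    [0, 0, 0],
    [0, 0, 0],
    [0, 0, 0],
    [0, 0, 0]
  ]
}}

```text
time: 48.6
position: [0.5045, 0.3195, 0.2329]
tool_rot: [[-1.0, -0.0, -0.0], [-0.0, 1.0, -0.0], [0.0, -0.0, -1.0]]
ft_force: [-1.0, 0.5, -0.3]
finger_gap: 0.0853
gripper_force: 0.0
```

```bash
python3 st.py
cat > lane.py <<'E'
from h import *
np.set_printoptions(precision=4,suppress=True)
im,p=snap('wrist'); hsv=cv2.cvtColor(im,cv2.COLOR_RGB2HSV)
for nm,lo,hi in [('orange',(5,150,60),(18,255,255)),('green',(55,190,70),(75,255,255))]:
    n,l,st,ce=cv2.connectedComponentsWithStats(cv2.inRange(hsv,lo,hi))
    for i in range(1,n):
        if st[i,4]>100: print(nm,st[i],ce[i].round(1),onz(p,[ce[i]],.08)[0])
E
python3 lane.py; python3 -c "
from h import *
go([.5087,-.3775,.2],86.4)"
```

```text
48.6 [0.505 0.319 0.233] [-0.875  0.314  0.303  1.672 -0.1    1.171  1.024] [-1.044  0.453 -0.26 ] [-0.034 -0.021 -0.044] 0.0853096650920346 90.02025941330824
orange [313 155  14  39 537] [319.6 174.1] [0.4966 0.319  0.08  ]
orange [  0 254  28  20 245] [ 10.9 261.9] [ 0.5995 -0.0353  0.08  ]
orange [ 10 265  25  19 113] [ 21.8 273.4] [ 0.6145 -0.0269  0.08  ]
green [312  76  12  10 105] [317.4  79.9] [0.4088 0.317  0.08  ]
green [311  93  13  13 143] [317.4  98.9] [0.4253 0.3169 0.08  ]
green [312 116  12  12 123] [317.2 120.9] [0.4451 0.3167 0.08  ]
green [311 134  12  13 145] [316.8 140.3] [0.4632 0.3163 0.08  ]
travel [-0.0045 -0.6966  0.0328] turn z 0.0632
```

{"api": "arm_command", "payload": {
  "travel": [
    [0, -0.03, 0],
    [0, -0.075, 0],
    [0, -0.12, 0],
    [0, -0.165, 0],
    [0, -0.21, 0],
    [0, -0.255, 0],
    [0, -0.3, 0],
    [0, -0.345, 0],
    [0, -0.39, 0],
    [0, -0.435, 0],
    [0, -0.48, 0],
    [0, -0.525, 0],
    [0, -0.57, 0],
    [0, -0.615, 0],
    [0, -0.655, 0],
    [0, -0.685, 0],
    [0, -0.697, 0],
    [0, -0.697, 0],
    [0, -0.697, 0],
    [0, -0.697, 0]
  ],
  "turn": [
    [0, 0, 0],
    [0, 0, 0],
    [0, 0, 0.02],
    [0, 0, 0.04],
    [0, 0, 0.063],
    [0, 0, 0.063],
    [0, 0, 0.063],
    [0, 0, 0.063],
    [0, 0, 0.063],
    [0, 0, 0.063],
    [0, 0, 0.063],
    [0, 0, 0.063],
    [0, 0, 0.063],
    [0, 0, 0.063],
    [0, 0, 0.063],
    [0, 0, 0.063],
    [0, 0, 0.063],
    [0, 0, 0.063],
    [0, 0, 0.063],
    [0, 0, 0.063]
  ]
}}

```text
time: 50.65
position: [0.5058, -0.375, 0.2327]
tool_rot: [[-0.998, 0.06, -0.0], [0.06, 0.998, 0.002], [0.0, 0.002, -1.0]]
ft_force: [0.5, 0.1, 0.1]
finger_gap: 0.0854
gripper_force: 0.0
```

```bash
python3 st.py; sed -i 's/\.08)/float(__import__("sys").argv[1]))/' lane.py; python3 lane.py .045; python3 -c "
from h import *
go([.5107,-.3775,.023],86.4)"
```

```text
50.65 [ 0.506 -0.375  0.233] [ 0.09   0.43   0.66   1.598 -0.278  1.21   2.316] [0.537 0.097 0.127] [-0.005 -0.074  0.015] 0.08535606309236476 86.5727556327544
orange [269  58  16  41 556] [275.9  77.7] [ 0.4041 -0.4132  0.045 ]
orange [312 158  13  35 413] [317.7 175.2] [ 0.5079 -0.3773  0.045 ]
orange [619 245  21  26 276] [629.8 257.6] [0.6388 0.0147 0.045 ]
orange [  0 297  52  13 608] [ 24.5 303.3] [ 0.6607 -0.7832  0.045 ]
travel [-0.005  -0.0024  0.21  ] turn z 0.003
```

Now I'll grasp, lift, and report.

{"api": "arm_command", "payload": {
  "travel": [
    [-0.005, -0.0024, 0.04],
    [-0.005, -0.0024, 0.085],
    [-0.005, -0.0024, 0.125],
    [-0.005, -0.0024, 0.155],
    [-0.005, -0.0024, 0.18],
    [-0.005, -0.0024, 0.197],
    [-0.005, -0.0024, 0.206],
    [-0.005, -0.0024, 0.21],
    [-0.005, -0.0024, 0.21],
    [-0.005, -0.0024, 0.21]
  ],
  "turn": [
    [0, 0, 0],
    [0, 0, 0],
    [0, 0, 0],
    [0, 0, 0],
    [0, 0, 0],
    [0, 0, 0],
    [0, 0, 0],
    [0, 0, 0],
    [0, 0, 0],
    [0, 0, 0]
  ]
}}

```text
time: 51.7
position: [0.5107, -0.3807, 0.0245]
tool_rot: [[-0.998, 0.063, 0.002], [0.063, 0.998, -0.001], [-0.002, -0.001, -1.0]]
ft_force: [-0.5, 0.9, 0.5]
finger_gap: 0.0847
gripper_force: 0.0
```

{"api": "arm_command", "payload": {
  "travel": [
    [0, 0, 0],
    [0, 0, 0],
    [0, 0, 0],
    [0, 0, 0],
    [0, 0, 0],
    [0, 0, 0],
    [0, 0, 0]
  ],
  "turn": [
    [0, 0, 0],
    [0, 0, 0],
    [0, 0, 0],
    [0, 0, 0],
    [0, 0, 0],
    [0, 0, 0],
    [0, 0, 0]
  ],
  "fingers": 1,
  "squeeze": 60
}}

```text
time: 52.4
position: [0.5104, -0.3801, 0.0241]
tool_rot: [[-0.998, 0.063, 0.001], [0.063, 0.998, 0.0], [-0.001, 0.0, -1.0]]
ft_force: [-0.7, 2.0, 6.1]
finger_gap: 0.0488
gripper_force: 63.8
```

{"api": "arm_command", "payload": {
  "travel": [
    [0, 0, -0.02],
    [0, 0, -0.05],
    [0, 0, -0.1],
    [0, 0, -0.15],
    [0, 0, -0.19],
    [0, 0, -0.21],
    [0, 0, -0.21]
  ],
  "turn": [
    [0, 0, 0],
    [0, 0, 0],
    [0, 0, 0],
    [0, 0, 0],
    [0, 0, 0],
    [0, 0, 0],
    [0, 0, 0]
  ]
}}

```text
time: 53.1
position: [0.5109, -0.3815, 0.2362]
tool_rot: [[-0.998, 0.063, 0.005], [0.063, 0.998, -0.003], [-0.005, -0.003, -1.0]]
ft_force: [0.4, 0.1, -3.5]
finger_gap: 0.0491
gripper_force: 63.3
```

```bash
python3 -c "
from h import *
go([.545,.317,.23],90)"
```

```text
travel [0.01   0.6993 0.0041] turn z -0.0629
```

{"api": "arm_command", "payload": {
  "travel": [
    [0, 0.03, 0],
    [0, 0.075, 0],
    [0, 0.12, 0],
    [0, 0.165, 0],
    [0.002, 0.21, 0],
    [0.003, 0.255, 0],
    [0.004, 0.3, 0],
    [0.005, 0.345, 0],
    [0.006, 0.39, 0],
    [0.007, 0.435, 0],
    [0.008, 0.48, 0],
    [0.009, 0.525, 0],
    [0.01, 0.57, 0],
    [0.01, 0.615, 0],
    [0.01, 0.655, 0.003],
    [0.01, 0.685, 0.004],
    [0.01, 0.7, 0.004],
    [0.01, 0.7, 0.004],
    [0.01, 0.7, 0.004],
    [0.01, 0.7, 0.004]
  ],
  "turn": [
    [0, 0, 0],
    [0, 0, 0],
    [0, 0, -0.02],
    [0, 0, -0.04],
    [0, 0, -0.063],
    [0, 0, -0.063],
    [0, 0, -0.063],
    [0, 0, -0.063],
    [0, 0, -0.063],
    [0, 0, -0.063],
    [0, 0, -0.063],
    [0, 0, -0.063],
    [0, 0, -0.063],
    [0, 0, -0.063],
    [0, 0, -0.063],
    [0, 0, -0.063],
    [0, 0, -0.063],
    [0, 0, -0.063],
    [0, 0, -0.063],
    [0, 0, -0.063]
  ]
}}

```text
time: 55.1
position: [0.5444, 0.3159, 0.2292]
tool_rot: [[-1.0, 0.004, -0.0], [0.004, 1.0, -0.002], [0.0, -0.002, -1.0]]
ft_force: [-0.0, -0.3, -1.9]
finger_gap: 0.049
gripper_force: 63.4
```

```bash
python3 st.py; python3 lane.py .08; python3 -c "
from h import *
go([.545,.3175,.0725],90)"
```

```text
55.1 [0.544 0.316 0.229] [-0.878  0.384  0.379  1.599 -0.149  1.188  1.099] [-0.002 -0.284 -1.87 ] [-0.028  0.01  -0.022] 0.04900148192145141 89.79244777214961
orange [317 115  14  42 576] [323.5 135.9] [0.4985 0.319  0.08  ]
orange [ 305  231   31   81 2421] [320.  271.4] [0.6453 0.3153 0.08  ]
orange [ 163  277   54   30 1007] [191.6 291.7] [0.6724 0.1694 0.08  ]
green [315  31  13  10 115] [320.9  34.9] [0.4124 0.3167 0.08  ]
green [315  48  13  13 154] [320.9  53.8] [0.4274 0.3167 0.08  ]
green [315  74  12  10 119] [320.5  78.5] [0.4477 0.3163 0.08  ]
green [315  91  12  14 154] [320.5  98.1] [0.4644 0.3163 0.08  ]
travel [-0.0005  0.0014  0.1569] turn z -0.0035
```

{"api": "arm_command", "payload": {
  "travel": [
    [-0.0005, -0.001, 0.04],
    [-0.0005, -0.001, 0.08],
    [-0.0005, -0.001, 0.11],
    [-0.0005, -0.001, 0.13],
    [-0.0005, -0.001, 0.145],
    [-0.0005, -0.001, 0.153],
    [-0.0005, -0.001, 0.157],
    [-0.0005, -0.001, 0.157],
    [-0.0005, -0.001, 0.157]
  ],
  "turn": [
    [0, 0, 0],
    [0, 0, 0],
    [0, 0, 0],
    [0, 0, 0],
    [0, 0, 0],
    [0, 0, 0],
    [0, 0, 0],
    [0, 0, 0],
    [0, 0, 0]
  ]
}}

```text
time: 56.05
position: [0.5451, 0.3185, 0.0735]
tool_rot: [[-1.0, -0.0, 0.002], [-0.0, 1.0, 0.001], [-0.002, 0.001, -1.0]]
ft_force: [-0.0, -0.3, -1.9]
finger_gap: 0.049
gripper_force: 63.4
```

{"api": "arm_command", "payload": {
  "travel": [
    [0, 0, 0],
    [0, 0, 0],
    [0, 0, 0],
    [0, 0, 0],
    [0, 0, 0],
    [0, 0, 0]
  ],
  "turn": [
    [0, 0, 0],
    [0, 0, 0],
    [0, 0, 0],
    [0, 0, 0],
    [0, 0, 0],
    [0, 0, 0]
  ],
  "fingers": 0
}}

```text
time: 56.65
position: [0.5443, 0.3182, 0.0724]
tool_rot: [[-1.0, -0.0, 0.0], [-0.0, 1.0, 0.0], [-0.0, 0.0, -1.0]]
ft_force: [-0.1, -0.4, 0.2]
finger_gap: 0.0854
gripper_force: 0.0
```

{"api": "arm_command", "payload": {
  "travel": [
    [0, 0, -0.02],
    [0, 0, -0.06],
    [0, 0, -0.11],
    [0, 0, -0.15],
    [0, 0, -0.16],
    [0, 0, -0.16],
    [0, 0, -0.16]
  ],
  "turn": [
    [0, 0, 0],
    [0, 0, 0],
    [0, 0, 0],
    [0, 0, 0],
    [0, 0, 0],
    [0, 0, 0],
    [0, 0, 0]
  ]
}}

```text
time: 57.35
position: [0.5434, 0.3178, 0.2309]
tool_rot: [[-1.0, -0.0, -0.002], [-0.0, 1.0, -0.001], [0.002, -0.001, -1.0]]
ft_force: [-0.2, -0.2, 0.6]
finger_gap: 0.0855
gripper_force: 0.0
```

```bash
python3 st.py; python3 lane.py .085;python3 -c "
from h import *
go([.43,-.413,.23],86.4)"
```

```text
57.35 [0.543 0.318 0.231] [-0.881  0.384  0.379  1.595 -0.15   1.194  1.1  ] [-0.23  -0.209  0.645] [-0.002 -0.013  0.053] 0.0854989084702944 90.02267121245035
orange [ 314  117   15   81 1141] [321.3 157.1] [0.5167 0.3188 0.085 ]
orange [  0 243  24  18 116] [ 10.6 252.1] [ 0.6217 -0.0249  0.085 ]
orange [161 277  32  34 460] [174.5 292.9] [0.671  0.1539 0.085 ]
green [313  33  13  10 115] [319.1  36.9] [0.4132 0.3167 0.085 ]
green [313  49  13  13 147] [319.   55.4] [0.4277 0.3166 0.085 ]
green [313  75  13  11 137] [318.9  79.8] [0.4476 0.3166 0.085 ]
green [313  92  13  14 153] [318.6  99.1] [0.464  0.3163 0.085 ]
travel [ 0.1134 -0.7306  0.002 ] turn z 0.0633
```

{"api": "arm_command", "payload": {
  "travel": [
    [0, -0.03, 0],
    [0, -0.075, 0],
    [0, -0.12, 0],
    [0.005, -0.165, 0],
    [0.015, -0.21, 0],
    [0.025, -0.255, 0],
    [0.035, -0.3, 0],
    [0.045, -0.345, 0],
    [0.055, -0.39, 0],
    [0.065, -0.435, 0],
    [0.075, -0.48, 0],
    [0.085, -0.525, 0],
    [0.095, -0.57, 0],
    [0.105, -0.615, 0],
    [0.113, -0.655, 0],
    [0.113, -0.695, 0],
    [0.113, -0.72, 0],
    [0.113, -0.73, 0],
    [0.113, -0.73, 0],
    [0.113, -0.73, 0]
  ],
  "turn": [
    [0, 0, 0],
    [0, 0, 0],
    [0, 0, 0.02],
    [0, 0, 0.04],
    [0, 0, 0.063],
    [0, 0, 0.063],
    [0, 0, 0.063],
    [0, 0, 0.063],
    [0, 0, 0.063],
    [0, 0, 0.063],
    [0, 0, 0.063],
    [0, 0, 0.063],
    [0, 0, 0.063],
    [0, 0, 0.063],
    [0, 0, 0.063],
    [0, 0, 0.063],
    [0, 0, 0.063],
    [0, 0, 0.063],
    [0, 0, 0.063],
    [0, 0, 0.063]
  ]
}}

```text
time: 59.4
position: [0.4316, -0.4101, 0.2311]
tool_rot: [[-0.998, 0.061, -0.001], [0.061, 0.998, 0.002], [0.002, 0.002, -1.0]]
ft_force: [-0.2, 0.0, 0.7]
finger_gap: 0.0857
gripper_force: 0.0
```

```bash
python3 st.py; python3 lane.py .045
python3 - <<'E'
from h import *
go([.407,-.413,.023],86.4)
im,p=snap('wrist'); a=cv2.resize(im[60:260,200:440],(480,400)); b=snap('side')[0][255:305,270:345]; b=cv2.resize(b,(320,213),interpolation=cv2.INTER_CUBIC); b=np.vstack([b,np.zeros((187,320,3),np.uint8)])
cv2.imwrite('pics/w12.png',np.hstack([a,b])[:,:,::-1])
E
```

```text
59.4 [ 0.432 -0.41   0.231] [ 0.11   0.386  0.761  1.685 -0.285  1.187  2.452] [-0.212  0.049  0.695] [ 0.014 -0.016 -0.015] 0.08568991575928753 86.47656269197861
orange [309 129  13  36 445] [315.3 146.4] [ 0.4011 -0.4129  0.045 ]
orange [  0 311  63  15 761] [ 29.1 318.1] [ 0.6086 -0.8195  0.045 ]
travel [ 0.0245 -0.0051  0.2085] turn z 0.0022
```

View pics/w12.png

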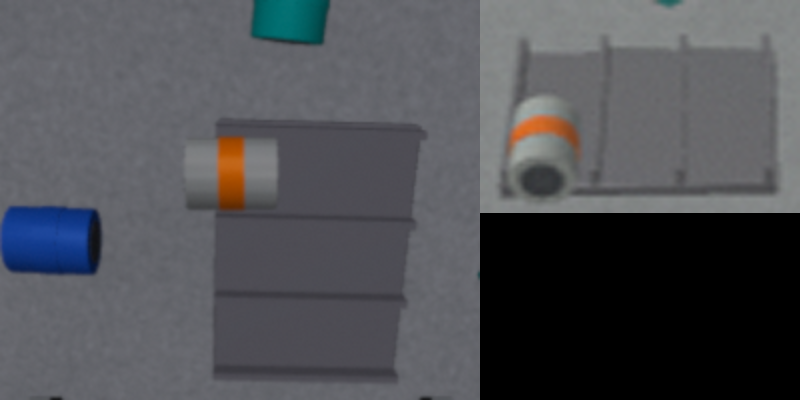

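{"api": "arm_command", "payload": {
  "travel": [
    [0.025, -0.003, 0.04],
    [0.025, -0.003, 0.085],
    [0.025, -0.003, 0.125],
    [0.025, -0.003, 0.155],
    [0.025, -0.003, 0.18],
    [0.025, -0.003, 0.197],
    [0.025, -0.003, 0.205],
    [0.025, -0.003, 0.2085],
    [0.025, -0.003, 0.2085],
    [0.025, -0.003, 0.2085]
  ],
  "turn": [
    [0, 0, 0],
    [0, 0, 0],
    [0, 0, 0],
    [0, 0, 0],
    [0, 0, 0],
    [0, 0, 0],
    [0, 0, 0],
    [0, 0, 0],
    [0, 0, 0],
    [0, 0, 0]
  ]
}}

```text
time: 60.55
position: [0.407, -0.414, 0.0249]
tool_rot: [[-0.998, 0.063, 0.002], [0.063, 0.998, -0.001], [-0.002, -0.001, -1.0]]
ft_force: [-0.3, -0.4, -0.3]
finger_gap: 0.0853
gripper_force: 0.0
```

{"api": "arm_command", "payload": {
  "travel": [
    [0, 0, 0],
    [0, 0, 0],
    [0, 0, 0],
    [0, 0, 0],
    [0, 0, 0],
    [0, 0, 0],
    [0, 0, 0]
  ],
  "turn": [
    [0, 0, 0],
    [0, 0, 0],
    [0, 0, 0],
    [0, 0, 0],
    [0, 0, 0],
    [0, 0, 0],
    [0, 0, 0]
  ],
  "fingers": 1,
  "squeeze": 60
}}

```text
time: 61.25
position: [0.4069, -0.4138, 0.0246]
tool_rot: [[-0.998, 0.063, 0.001], [0.063, 0.998, -0.001], [-0.001, -0.001, -1.0]]
ft_force: [-0.4, 1.1, 5.4]
finger_gap: 0.0488
gripper_force: 63.0
```

{"api": "arm_command", "payload": {
  "travel": [
    [0, 0, -0.02],
    [0, 0, -0.05],
    [0, 0, -0.1],
    [0, 0, -0.15],
    [0, 0, -0.19],
    [0, 0, -0.21],
    [0, 0, -0.21]
  ],
  "turn": [
    [0, 0, 0],
    [0, 0, 0],
    [0, 0, 0],
    [0, 0, 0],
    [0, 0, 0],
    [0, 0, 0],
    [0, 0, 0]
  ]
}}

```text
time: 61.95
position: [0.4073, -0.4146, 0.2364]
tool_rot: [[-0.998, 0.063, 0.005], [0.063, 0.998, -0.003], [-0.005, -0.003, -1.0]]
ft_force: [0.1, -0.5, -3.1]
finger_gap: 0.049
gripper_force: 63.0
```

```bash
python3 -c "
from h import *
go([.583,.317,.235],90)"
```

```text
travel [-1.295e-01  7.412e-01 -1.000e-04] turn z -0.0627
```

{"api": "arm_command", "payload": {
  "travel": [
    [-0.005, 0.03, 0],
    [-0.012, 0.075, 0],
    [-0.02, 0.12, 0],
    [-0.028, 0.165, 0],
    [-0.036, 0.21, 0],
    [-0.044, 0.255, 0],
    [-0.052, 0.3, 0],
    [-0.06, 0.345, 0],
    [-0.068, 0.39, 0],
    [-0.076, 0.435, 0],
    [-0.084, 0.48, 0],
    [-0.092, 0.525, 0],
    [-0.1, 0.57, 0],
    [-0.108, 0.615, 0],
    [-0.116, 0.66, 0],
    [-0.124, 0.7, 0],
    [-0.13, 0.73, 0],
    [-0.13, 0.7415, 0],
    [-0.13, 0.7415, 0],
    [-0.13, 0.7415, 0]
  ],
  "turn": [
    [0, 0, 0],
    [0, 0, 0],
    [0, 0, -0.02],
    [0, 0, -0.04],
    [0, 0, -0.063],
    [0, 0, -0.063],
    [0, 0, -0.063],
    [0, 0, -0.063],
    [0, 0, -0.063],
    [0, 0, -0.063],
    [0, 0, -0.063],
    [0, 0, -0.063],
    [0, 0, -0.063],
    [0, 0, -0.063],
    [0, 0, -0.063],
    [0, 0, -0.063],
    [0, 0, -0.063],
    [0, 0, -0.063],
    [0, 0, -0.063],
    [0, 0, -0.063]
  ]
}}

```text
time: 63.95
position: [0.582, 0.3162, 0.2322]
tool_rot: [[-1.0, 0.001, -0.002], [0.001, 1.0, -0.003], [0.002, -0.003, -1.0]]
ft_force: [-0.1, -0.3, -2.3]
finger_gap: 0.049
gripper_force: 63.1
```

{"api": "arm_command", "payload": {
  "travel": [
    [0, 0, 0],
    [0, 0, 0],
    [0, 0, 0]
  ],
  "turn": [
    [0, 0, 0],
    [0, 0, 0],
    [0, 0, 0]
  ]
}}

```text
time: 64.25
position: [0.5827, 0.3174, 0.2342]
tool_rot: [[-1.0, 0.001, 0.0], [0.001, 1.0, 0.0], [-0.0, 0.0, -1.0]]
ft_force: [-0.9, 0.4, -1.6]
finger_gap: 0.0488
gripper_force: 63.1
```

```bash
python3 st.py; python3 lane.py .09; python3 -c "
from h import *
go([.584,.3175,.082],90)"
```

```text
64.25 [0.583 0.317 0.234] [-0.858  0.449  0.417  1.506 -0.188  1.227  1.156] [-0.905  0.367 -1.559] [0.014 0.017 0.004] 0.04878350629679409 89.91965000837044
orange [ 314   73   16   86 1261] [321.6 115.2] [0.5176 0.3188 0.09  ]
orange [ 305  223   31   81 2439] [319.9 263.3] [0.6707 0.3173 0.09  ]
orange [ 157  252   57   50 2105] [185.  276.6] [0.6878 0.1695 0.09  ]
green [313   3  13  13 146] [319.    8.9] [0.432  0.3166 0.09  ]
green [313  30  13  10 119] [318.9  34.1] [0.451  0.3165 0.09  ]
green [312  48  14  13 162] [318.9  54.3] [0.4668 0.3164 0.09  ]
green [204 378  16  16 214] [212.1 385.6] [0.8507 0.179  0.09  ]
travel [-0.0012 -0.0003  0.1522] turn z -0.0009
```

{"api": "arm_command", "payload": {
  "travel": [
    [-0.001, 0, 0.04],
    [-0.001, 0, 0.08],
    [-0.001, 0, 0.11],
    [-0.001, 0, 0.13],
    [-0.001, 0, 0.143],
    [-0.001, 0, 0.149],
    [-0.001, 0, 0.152],
    [-0.001, 0, 0.152],
    [-0.001, 0, 0.152]
  ],
  "turn": [
    [0, 0, 0],
    [0, 0, 0],
    [0, 0, 0],
    [0, 0, 0],
    [0, 0, 0],
    [0, 0, 0],
    [0, 0, 0],
    [0, 0, 0],
    [0, 0, 0]
  ]
}}

```text
time: 65.2
position: [0.5843, 0.3188, 0.083]
tool_rot: [[-1.0, -0.0, 0.002], [-0.0, 1.0, 0.001], [-0.002, 0.001, -1.0]]
ft_force: [-0.5, -0.3, -3.0]
finger_gap: 0.0488
gripper_force: 63.1
```

{"api": "arm_command", "payload": {
  "travel": [
    [0, 0, 0],
    [0, 0, 0],
    [0, 0, 0],
    [0, 0, 0],
    [0, 0, 0],
    [0, 0, 0]
  ],
  "turn": [
    [0, 0, 0],
    [0, 0, 0],
    [0, 0, 0],
    [0, 0, 0],
    [0, 0, 0],
    [0, 0, 0]
  ],
  "fingers": 0
}}

```text
time: 65.8
position: [0.5836, 0.3186, 0.0819]
tool_rot: [[-1.0, -0.0, 0.0], [-0.0, 1.0, 0.0], [-0.0, 0.0, -1.0]]
ft_force: [0.1, 0.4, -0.2]
finger_gap: 0.0854
gripper_force: 0.0
```

{"api": "arm_command", "payload": {
  "travel": [
    [0, 0, -0.02],
    [0, 0, -0.06],
    [0, 0, -0.11],
    [0, 0, -0.16],
    [0, 0, -0.2],
    [0, 0, -0.2],
    [-0.03, -0.04, -0.2],
    [-0.03, -0.08, -0.2],
    [-0.03, -0.12, -0.2],
    [-0.03, -0.12, -0.2],
    [-0.03, -0.12, -0.2]
  ],
  "turn": [
    [0, 0, 0],
    [0, 0, 0],
    [0, 0, 0],
    [0, 0, 0],
    [0, 0, 0],
    [0, 0, 0],
    [0, 0, 0],
    [0, 0, 0],
    [0, 0, 0],
    [0, 0, 0],
    [0, 0, 0]
  ]
}}

```text
time: 66.9
position: [0.6136, 0.1972, 0.2814]
tool_rot: [[-1.0, 0.003, -0.001], [0.003, 1.0, 0.0], [0.001, 0.0, -1.0]]
ft_force: [0.3, 0.8, -1.1]
finger_gap: 0.0854
gripper_force: 0.0
```

```bash
python3 st.py
python3 - <<'E'
from h import *
im,p=snap('wrist'); a=im[0:350]; s=snap('side')[0][100:320,200:440]
cv2.imwrite('pics/w13.png',np.hstack([cv2.resize(a,(480,400)),cv2.resize(s,(320,400))])[:,:,::-1])
E
```

```text
66.9 [0.614 0.197 0.281] [-0.713  0.389  0.465  1.492 -0.178  1.304  1.337] [ 0.282  0.762 -1.115] [ 0.044  0.037 -0.011] 0.08538050363381841 89.84884557929334
```

View pics/w13.png

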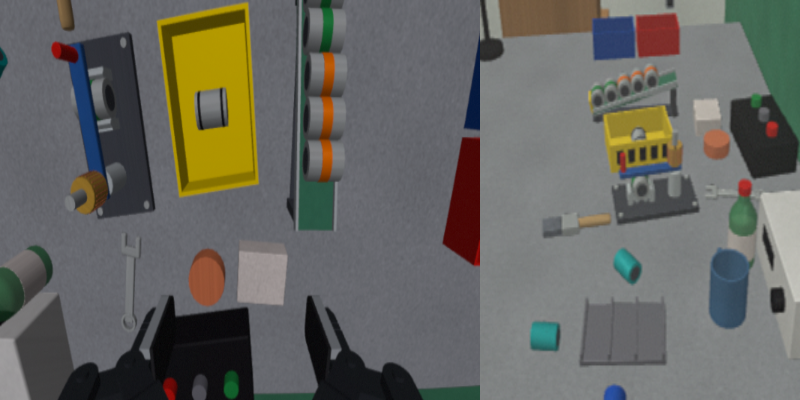

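The lane holds two green-banded blanks followed by three orange-banded ones (band columns around 328). The strap is clamped over the blank, the finished piece is in the crate and the tray is empty. I'm handing in.

```bash
python3 -c "
from bench import env
print(env.hand_in())"
```

```text
the job is handed in; nothing more can be done
None
```

The job is done and handed in: the finished piece is in the crate, the oldest blank is clamped in the nest with the nut tight against its stop, and all three new blanks are in the lane behind the two older ones; the verdict was not shown.

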